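# Weigh in and scan the mixed sample jar

### The arm

A 6-joint arm with a two-finger parallel gripper is mounted at the origin on the work surface. World frame = base frame: x ahead of the robot, y to its left, z up, the work surface at z = 0. Lengths are in m, angles in degrees, forces in N, time in s.
With the tool pointing down it reaches from about 0.35 to 0.875 m from the base axis. Payload 4.2 kg.
Tool frame: the origin (TCP) lies at the very end of the fingers, on their centre line; the grasp point (between the pads) lies 19 mm behind it (r.hold_point_z is the distance from the TCP to the grasp point, in m); z points along the fingers, y is the direction in which the jaws open and shut (so a half turn about z gives the same grasp; the last joint's range is limited). The gripper opens to 87 mm and grips with 3 to 60 N. Pads are 19 mm wide; open, the fingers measure 117 mm over their backs; the gripper's body (75 mm by 190 mm) begins 51 mm behind the grasp point.
Start: joints at [79.847, 22.042, 0.453, 0, -68.411, -14.817], TCP at [0.264, 0.567, 0.183] pointing down, gripper open.
Joint ranges: [-179.83, 179.83], [-69.29, 118.12], [-61.27, 80.66], [-181.25, 117.63], [-171.15, -9.14], [-177.46, 177.46]. Speed limits (degrees/s): [159.86, 159.86, 180, 180, 180, 180].

### API

Orientations are given as a 3x3 rotation matrix whose columns are the frame's x, y, z axes.
In Python, from station import r, cams, ticket gives the robot as it stands.
- The arm moves only by the tool drive_tool, never from a script. Its argument "deltas" is a list of rows, each an object of numbers: "dx", "dy", "dz": the shift along the tool's x, y, z in m; "wx", "wy", "wz": the turn, a rotation vector about the tool's x, y, z in degrees. A call has 1 to 20 rows; each row is the pose to reach, as a shift and turn from the pose commanded when the call began, along the tool's axes at that moment; what a row does not reach only later rows make up. A row lasts 1/10 s, in which the tool goes at most 50 mm and 8.59 degrees, less where a joint would pass 70% of its speed; a pose out of reach is approached as far as the arm can. A call with a gripper value outside its range is refused whole. "gripper" is the opening, from 0 (shut) to 1 (fully open), set as the call begins (left out, the last holds). The fingers move at their own pace and stop on an object; the grip force is fixed at half the most. Time passes only in rows, so rows that repeat a pose let the fingers close. It gives the time, the measured TCP pose, the force and the opening at its end, in the units of the state.
- r.sense(): the state, without advancing time (a new reading comes with each control period).
- cams.capture(name): name is "scene" or "top" or "wrist"; returns the picture (400x640x3 uint8, red, green, blue); there is no depth.
- cams.camera_model(name): a dict with "intrinsics" (3x3 intrinsics, pixels), "extrinsics" (4x4, takes a point from world to camera coordinates); the wrist camera has in their place "T_tool_cam" (4x4, takes a point from camera to tool coordinates, whose origin is the TCP and whose axes are the flange's). Camera axes: x right, y down, z forward; pixel columns grow to the right and rows downward; lengths in m; the calibration is good to about 2 mm. The wrist camera is an equidistant fisheye: a pixel r from the principal point sees the ray r / f radians off the axis. A picture is of the moment at which its call begins: read the wrist's pose just before it. camera_model takes no time and is no camera call.
- ticket.finish_job(): hands the job in, once; it reports no verdict.
The state is a dict: "time_s": time; "joints": joint angles; "joint_velocities": joint speeds; "effort": joint torques, N m; "tcp_pos": TCP position; "ee_rot": TCP orientation; "wrist_force": force on the tool from outside, world axes, zero at the start; "moment": the same for the moment, N m; "gripper_width": opening from 0.0 (shut) to 1.0 (fully open).
Only numpy, scipy, OpenCV 4.12 (cv2) and the standard library are available. Lean on these libraries where they do the work, as an engineer would, in place of code of your own. Each camera call takes 0.05 s, during which the arm holds its last target.

### The job

The sample jar on the roller mixer has to be weighed and booked in. With the balance pan still empty, press its tare key; then lift the jar off the rollers and stand it upright on the free bench, let go, and take it afresh to set it gently in the middle of the pan with its barcode facing the reader's window. Finally press the trigger on top of the reader while the jar stands there; leave all the other vessels and the spatula where they are.

Things in the scene. Friction and masses are not known exactly. Their poses are not given: they have to be found in the camera images.
- jar: white sample jar, blue lid, the only thing with a barcode. 95 mm tall; body 52 mm in diameter up to 72 mm, lid 49 mm in diameter from 74 to 95 mm; 0.11 to 0.2 kg. Origin: base centre; z from base to lid; x out through the barcode. At first it lies between two rollers, along them, axis 114 mm above the bench, lid towards +y (within 12 degrees), barcode 24 degrees off straight up, leaning to +x
- barcode (a point): middle of the barcode on the jar's surface, 26 mm from the jar's axis and 38 mm above its base; axes as the jar's. The label covers about 50 degrees either side of it
- mixer: white roller mixer, fixed, 200 (x) by 262 mm (y), origin under its centre; left or right of the free strip. Five stopped rubber rollers along its y, 18 mm in diameter, 38 mm apart, the third over the origin; axes 85 mm and tops 94 mm above the bench; end cheeks 92 mm high at y = +-122 mm. The jar lies in the groove at x = -57 or +57 mm, the vial in the other
- balance: top-loading balance, fixed, 220 mm (x) by 170 mm (y), housing 54 mm high at the pan and 44 mm at the keys, origin under its centre, x away from the keys; on the other side of the robot from the mixer
- pan (a point): centre of the top of the balance's round steel pan, 110 mm in diameter, 75 mm above the bench, 30 mm along the balance's x from its origin. The pan is rigid.
- tare (a joint): travel of the balance's tare key, 0 (up) to 0.004 m (fully down), springs back; fully down takes about 4 N
- tare_top (a point): top centre of the tare key, a round white key 20 mm in diameter, 64 mm above the bench, 8 mm proud of its 36 mm black collar, in the middle of the balance's front (90 mm from its origin along -x); pressed straight down
- reader: fixed-mount barcode reader on a stand behind the balance: dark block 60 by 56 by 46 mm, its top 145 mm above the bench. Origin under the stand's centre; its -x looks at the pan
- window (a point): centre of the reader's window, 47 mm along the reader's -x from its origin, 122 mm above the bench; it looks along the reader's -x, about 75 mm from the pan's centre
- trigger (a joint): travel of the reader's trigger button, 0 (up) to 0.004 m (fully down), springs back; fully down takes about 4 N
- trigger_top (a point): top centre of the trigger, a round grey button 18 mm in diameter, 165 mm above the bench, 8 mm proud of its 34 mm black collar on top of the reader block; pressed straight down
- vial: bystander: clear vial with blue cap, 32 mm in diameter, 102 mm long, lying in the mixer's other groove; origin at its base
- beaker: bystander: glass beaker, 68 mm across, 90 mm tall, beyond the free strip
- dishes: bystander: two stacked petri dishes, 90 mm across, 30 mm high, beyond the free strip
- spatula: bystander: thin steel lab spatula, 170 mm long, 5 mm thick, lying crosswise at the far edge of the free strip
- hdpe: bystander: white plastic bottle, 72 mm across, 154 mm tall, at the back
- flask: bystander: conical flask, 84 mm across, 135 mm tall, at the back
- reagent: bystander: glass bottle with blue cap, 70 mm across, 144 mm tall, at the back
- clear (a point): a point on the bench top (height 0) in the middle of the free strip of bench between mixer and balance, straight ahead of the robot; the strip is bare for 90 mm to either side (y) and 50 mm before and beyond (x)
There are look-alikes about, which are no part of the job. What is shaped like the jar but purple is not meant.

How it is judged:
By the outcome, as a careful person would: the job done as asked, in the order asked, and still so for the second after the job is handed in, with the robot touching nothing.
It also fails if it takes over 72 s, if anything falls off the work surface, if the arm or the gripper's body presses on something with over 40 N, if the wrist force passes 120 N, or if a joint passes its speed limit or range.

## Working session

There is one attempt and no reset: what is moved stays moved. The work goes in short steps, Python scripts to look and compute and a tool call to move; the robot and the scene stay as the last step left them, time stands still between calls to the robot, and variables do not carry over. Pictures are saved under pics/ and viewed, and the job is handed in when it is done.

Besides the shell and the picture viewer there is one more tool, called after "Request:" by a JSON object that holds its "fn" and its "kwargs". drive_tool: Moves the arm, as the interface text tells. Its arguments: {"type":"object","properties":{"deltas":{"type":"array","items":{"type":"object","properties":{"dx":{"type":"number"},"dy":{"type":"number"},"dz":{"type":"number"},"wx":{"type":"number"},"wy":{"type":"number"},"wz":{"type":"number"}}}},"gripper":{"type":"number"}},"required":["deltas"]}

```bash
ls; mkdir -p pics
cat > h.py <<'E'
import numpy as np, cv2
from station import r, cams, ticket
def snap(n,f):
    im=cams.capture(n); cv2.imwrite('pics/'+f,im[:,:,::-1]); return im
def ray(n,u,v):
    m=cams.camera_model(n); K=np.array(m['intrinsics']);E=np.array(m['extrinsics'])
    d=np.linalg.inv(K)@[u,v,1]; R=E[:3,:3]; return -R.T@E[:3,3], R.T@d
def onz(n,u,v,z):
    c,d=ray(n,u,v); return c+d*(z-c[2])/d[2]
def proj(n,p):
    m=cams.camera_model(n); K=np.array(m['intrinsics']);E=np.array(m['extrinsics'])
    q=K@(E[:3,:3]@np.array(p)+E[:3,3]); return q[:2]/q[2]
E
python3 - <<'E'
from h import *
np.set_printoptions(precision=4,suppress=True)
print(r.sense())
for n in('scene','top','wrist'):
    snap(n,n+'0.png'); m=cams.camera_model(n); print(n,m)
    if n!='wrist': print(ray(n,320,200))
E
```

```text
pics
{'time_s': 0.0, 'joints': array([ 79.8505,  22.0906,   0.3793,  -0.0286, -68.4107, -14.8159]), 'joint_velocities': array([-0.0223,  0.0527, -0.1107, -0.043 , -0.0551, -0.1214]), 'effort': array([  0.0002, -39.0675,  18.7403,   4.2201,   0.011 ,  -0.0002]), 'tcp_pos': array([0.2635, 0.566 , 0.1817]), 'ee_rot': array([[ 0.9065, -0.4222, -0.0008],
       [-0.4222, -0.9065, -0.002 ],
       [ 0.0001,  0.0022, -1.    ]]), 'wrist_force': array([-0.1281,  0.3947, -0.7033]), 'moment': array([ 0.0014, -0.0238,  0.013 ]), 'gripper_width': 0.9989677154563397}
scene {'intrinsics': array([[386.3133,   0.    , 315.8828],
       [  0.    , 386.3133, 200.1859],
       [  0.    ,   0.    ,   1.    ]]), 'extrinsics': array([[ 0.5639,  0.8257, -0.0173, -0.2719],
       [ 0.5211, -0.372 , -0.7682, -0.1786],
       [-0.6407,  0.4242, -0.64  ,  1.3561],
       [ 0.    ,  0.    ,  0.    ,  1.    ]])}
(array([ 1.1152, -0.4171,  0.726 ]), array([-0.6349,  0.4331, -0.6398]))
top {'intrinsics': array([[427.3953,   0.    , 319.8181],
       [  0.    , 427.3953, 197.5375],
       [  0.    ,   0.    ,   1.    ]]), 'extrinsics': array([[-0.0017, -0.9999,  0.0117, -0.0359],
       [-0.9969,  0.0008, -0.0791,  0.5042],
       [ 0.0791, -0.0118, -0.9968,  1.1928],
       [ 0.    ,  0.    ,  0.    ,  1.    ]])}
(array([ 0.4082, -0.0223,  1.2294]), array([ 0.0734, -0.0122, -0.9972]))
wrist {'intrinsics': array([[309.7069,   0.    , 321.1129],
       [  0.    , 309.7069, 199.9118],
       [  0.    ,   0.    ,   1.    ]]), 'T_tool_cam': array([[-0.0008, -0.9654, -0.2608,  0.0718],
       [ 1.    , -0.0008, -0.    , -0.0002],
       [-0.0002, -0.2608,  0.9654, -0.2019],
       [ 0.    ,  0.    ,  0.    ,  1.    ]])}
```

View pics/top0.png

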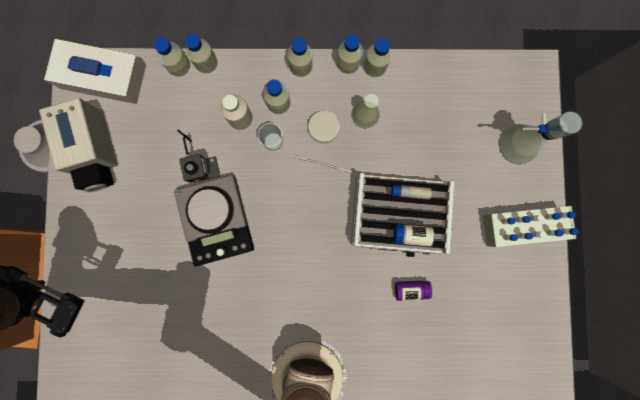

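View pics/scene0.png

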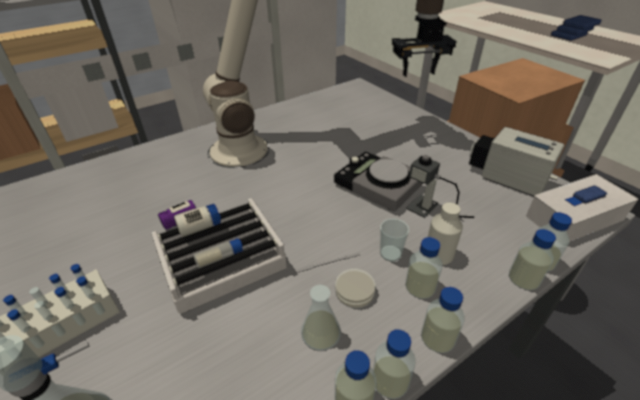

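View pics/wrist0.png

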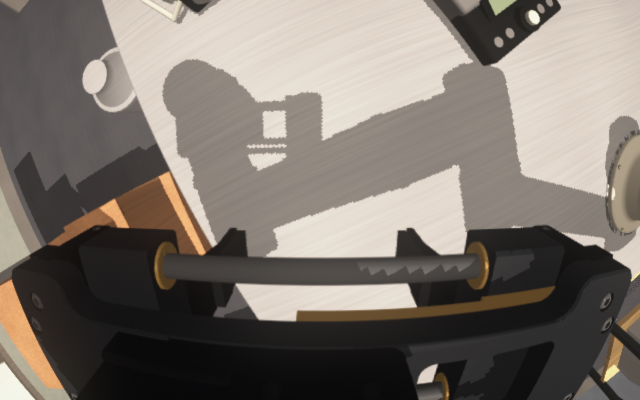

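Top view: the white jar with a blue lid and barcode lies in the mixer's near groove at about (415,234). Look-alikes are the purple jar on the bench (413,291) and the vial in the far groove (412,192). I choose the white one at (415,234) and check it in crops. The pan is at (209,210), the tare key at (220,252) and the reader at (198,166).

Run:
```python
import cv2,numpy as np
im=cv2.imread('pics/top0.png')
a=cv2.resize(im[165:260,345:465],None,fx=5,fy=5,interpolation=cv2.INTER_CUBIC)
b=cv2.resize(im[125:270,160:265],None,fx=4,fy=4,interpolation=cv2.INTER_CUBIC)
cv2.imwrite('pics/c1.png',a);cv2.imwrite('pics/c2.png',b)
```

```text
(no output)
```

View pics/c1.png

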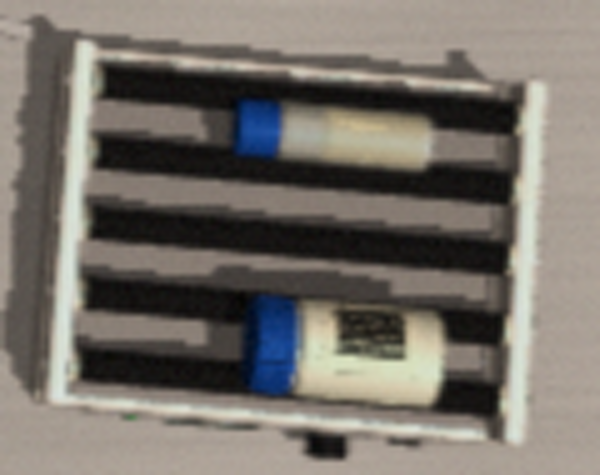

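View pics/c2.png

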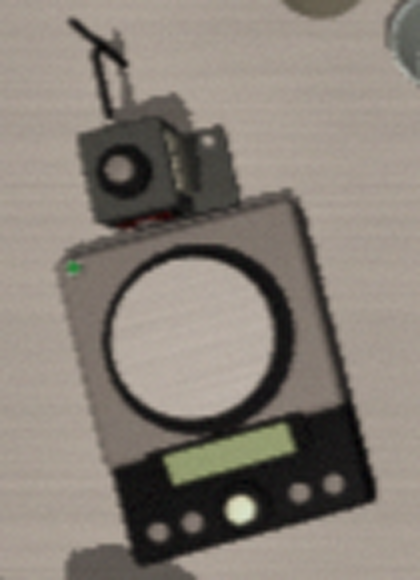

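Run:
```python
from h import *
np.set_printoptions(precision=4,suppress=True)
im=cv2.imread('pics/top0.png'); hsv=cv2.cvtColor(im,cv2.COLOR_BGR2HSV)
def C1(x,y): return 345+x/5-.4,165+y/5-.4
def C2(x,y): return 160+x/4-.375,125+y/4-.375
pan=onz('top',*C2(193,336),.073)  # placeholder from eye
tare=onz('top',*C2(240,510),.064); trig=onz('top',*C2(124,168),.165)
print('eye pan tare trig',pan,tare,trig)
# tare by bright blob
sub=hsv[240:262,205:235]; m=((sub[:,:,2]>190)).astype(np.uint8)
n,l,s,c=cv2.connectedComponentsWithStats(m); print(s,c+[205,240])
# jar
x0,y0=375,212
sub=hsv[212:252,375:440]
blue=((sub[:,:,0]>100)&(sub[:,:,0]<130)&(sub[:,:,1]>150)).astype(np.uint8)
n,l,s,c=cv2.connectedComponentsWithStats(blue); print('blue',s,c+[375,212])
i=1+np.argmax(s[1:,4]); ys,xs=np.nonzero(l==i)
print('blue rect',cv2.minAreaRect(np.c_[xs+375,ys+212].astype(np.float32)))
for nm,p in dict(lidend=(250,345),joint=(298,347),base=(443,357),bt=(443,312),bb=(440,403),bar=(370,335)).items():
    print(nm,onz('top',*C1(*p),.114), onz('top',*C1(*p),.138))
for nm,p in dict(chl=(75,50),chr=(533,85),cbl=(52,400),cbr=(515,440)).items():
    print(nm,onz('top',*C1(*p),.092))
print('vial',[onz('top',*C1(*p),.103) for p in ((238,128),(432,142))])
g=lambda u,v,z:onz('top',u,v,z)
for nm,p in dict(spatL=(295,156),spatR=(352,171)).items(): print(nm,g(*p,.003))
print('purple',g(395,291,.026),g(431,291,.026))
```

```text
eye pan tare trig [0.4702 0.2664 0.073 ] [0.353  0.2348 0.064 ] [0.5706 0.2885 0.165 ]
[[  0   0  30  22 635]
 [ 12   9   6   6  25]] [[219.4913 250.4457]
 [219.72   251.88  ]]
blue [[   0    0   65   40 2413]
 [  18   12   11   20  187]] [[407.6697 231.3469]
 [398.3583 233.4759]]
blue rect ((398.0, 233.5), (19.0, 10.0), 90.0)
lidend [ 0.4023 -0.2302  0.114 ] [ 0.4024 -0.2257  0.138 ]
joint [ 0.4012 -0.2553  0.114 ] [ 0.4014 -0.2502  0.138 ]
base [ 0.3959 -0.331   0.114 ] [ 0.3962 -0.3243  0.138 ]
bt [ 0.4193 -0.3315  0.114 ] [ 0.4191 -0.3248  0.138 ]
bb [ 0.372  -0.3289  0.114 ] [ 0.3728 -0.3223  0.138 ]
bar [ 0.4074 -0.293   0.114 ] [ 0.4074 -0.2872  0.138 ]
chl [ 0.5602 -0.1426  0.092 ]
chr [ 0.5412 -0.3889  0.092 ]
cbl [ 0.3733 -0.1287  0.092 ]
cbr [ 0.3517 -0.3744  0.092 ]
vial [array([ 0.517 , -0.2277,  0.103 ]), array([ 0.5095, -0.3307,  0.103 ])]
spatL [0.6264 0.035  0.003 ]
spatR [ 0.5826 -0.1301  0.003 ]
purple [ 0.2427 -0.2452  0.026 ] [ 0.2424 -0.3457  0.026 ]
```

```bash
cat >> h.py <<'E'
import json,os
from scipy.spatial.transform import Rotation as Ro
def axes(yaw):   # tool down, tool x at heading yaw
    a=np.radians(yaw); x=np.array([np.cos(a),np.sin(a),0]); z=np.array([0,0,-1.]); return np.c_[x,np.cross(z,x),z]
def load():
    if os.path.exists('cmd.npz'): d=np.load('cmd.npz'); return d['p'],d['R']
    return np.array([.264,.567,.183]),axes(79.847-90-14.817)
def applied(d,w=(0,0,0)):   # record the last row of a move that I made
    p,R=load(); p=p+R@np.array(d); R=R@Ro.from_rotvec(w,degrees=True).as_matrix(); np.savez('cmd.npz',p=p,R=R)
def goto(p1,R1=None):
    p,R=load(); d=R.T@(np.array(p1)-p); w=np.zeros(3) if R1 is None else Ro.from_matrix(R.T@R1).as_rotvec(degrees=True)
    print('d',d.round(4),'w',w.round(2),'dist',round(np.linalg.norm(d),3),'ang',round(np.linalg.norm(w),1))
E
python3 - <<'E'
from h import *
print(load()); goto([.353,.235,.085]); goto([.353,.235,.085],axes(-75))
E
```

```text
(array([0.264, 0.567, 0.183]), array([[ 0.90652895, -0.42214366,  0.        ],
       [-0.42214366, -0.90652895,  0.        ],
       [ 0.        , -0.        , -1.        ]]))
d [0.2208 0.2634 0.098 ] w [0. 0. 0.] dist 0.357 ang 0.0
d [0.2208 0.2634 0.098 ] w [ 0.    0.   50.03] dist 0.357 ang 50.0
```

Request:
{"fn": "drive_tool", "kwargs": {"deltas": [{"dx": 0.045,"dy": 0.053,"dz": 0.0},{"dx": 0.09,"dy": 0.106,"dz": 0.02},{"dx": 0.13,"dy": 0.156,"dz": 0.04},{"dx": 0.17,"dy": 0.205,"dz": 0.06},{"dx": 0.2,"dy": 0.24,"dz": 0.075},{"dx": 0.221,"dy": 0.263,"dz": 0.085},{"dx": 0.221,"dy": 0.263,"dz": 0.085},{"dx": 0.221,"dy": 0.263,"dz": 0.085},{"dx": 0.221,"dy": 0.263,"dz": 0.085},{"dx": 0.221,"dy": 0.263,"dz": 0.085},{"dx": 0.221,"dy": 0.263,"dz": 0.085}], "gripper": 0}}

```text
schema error: expected keys dx, dy, dz, wx, wy, wz
```

Run:
```python
from h import *
applied([.221,.263,.085]); print(load()[0])
s=r.sense(); print(s['time_s'],s['tcp_pos'],s['joints'],s['wrist_force'],s['gripper_width'])
snap('wrist','w1.png')
```

```text
[0.35331911 0.23528914 0.098     ]
0.15 [0.26362469 0.56610273 0.18190745] [ 7.98464669e+01  2.20813706e+01  3.97342697e-01 -1.78355680e-02
 -6.84122242e+01 -1.48159636e+01] [ 0.40467157 -0.30166436 -0.41287921] 0.9993134207489481
```

View pics/w1.png

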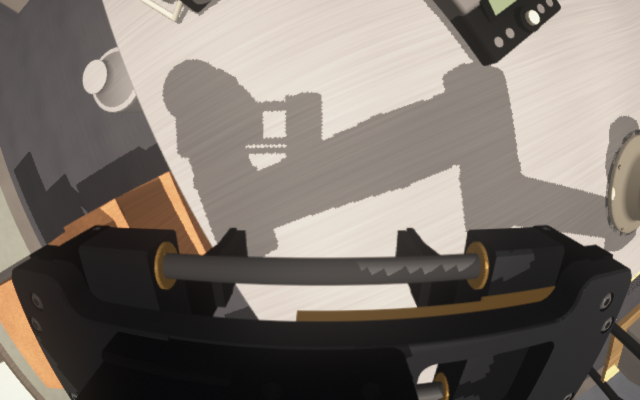

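The call was refused because every key must be given, and the picture shows the arm has not moved. Repeating it in full.

Request:
{"fn": "drive_tool", "kwargs": {"deltas": [{"dx": 0.03,"dy": 0.035,"dz": 0.0,"wx": 0,"wy": 0,"wz": 0},{"dx": 0.06,"dy": 0.07,"dz": 0.0,"wx": 0,"wy": 0,"wz": 0},{"dx": 0.09,"dy": 0.106,"dz": 0.02,"wx": 0,"wy": 0,"wz": 0},{"dx": 0.12,"dy": 0.141,"dz": 0.04,"wx": 0,"wy": 0,"wz": 0},{"dx": 0.15,"dy": 0.177,"dz": 0.055,"wx": 0,"wy": 0,"wz": 0},{"dx": 0.18,"dy": 0.212,"dz": 0.07,"wx": 0,"wy": 0,"wz": 0},{"dx": 0.21,"dy": 0.247,"dz": 0.08,"wx": 0,"wy": 0,"wz": 0},{"dx": 0.221,"dy": 0.263,"dz": 0.085,"wx": 0,"wy": 0,"wz": 0},{"dx": 0.221,"dy": 0.263,"dz": 0.085,"wx": 0,"wy": 0,"wz": 0},{"dx": 0.221,"dy": 0.263,"dz": 0.085,"wx": 0,"wy": 0,"wz": 0},{"dx": 0.221,"dy": 0.263,"dz": 0.085,"wx": 0,"wy": 0,"wz": 0}], "gripper": 0}}

```text
time_s: 1.3
tcp_pos: [0.3535, 0.2362, 0.0982]
ee_rot: [[0.907, -0.421, 0.001], [-0.421, -0.907, 0.001], [0.0, -0.001, -1.0]]
wrist_force: [-0.6, -0.4, -0.5]
gripper_width: 0.084
```

Run:
```python
from h import *
print(load()[0])
s=r.sense(); print(s['time_s'],s['tcp_pos'],s['joints'],s['wrist_force'],s['gripper_width'])
snap('wrist','w2.png')
```

```text
[0.35331911 0.23528914 0.098     ]
1.3 [0.35353276 0.23616298 0.09821905] [ 5.58297045e+01  7.58197061e+00 -3.33070751e+01  1.33833232e-02
 -4.90238808e+01  9.24843799e+00] [-0.58396856 -0.42462825 -0.52273981] 0.08431694486124504
```

View pics/w2.png

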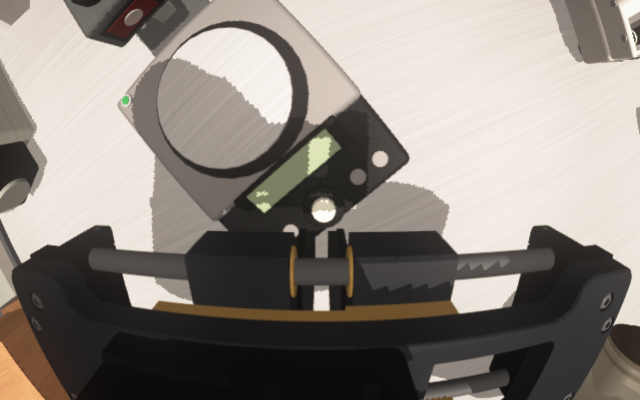

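The wrist view shows the key at (323,209), the pan at about (227,98) and the red window at (133,18). I'll cast rays for all three.

```bash
cat >> h.py <<'E'
def wray(u,v,s=None):
    s=s or r.sense(); m=cams.camera_model('wrist');K=np.array(m['intrinsics']);T=np.array(m['T_tool_cam'])
    a=(u-K[0,2])/K[0,0]; b=(v-K[1,2])/K[1,1]; th=np.hypot(a,b); d=np.array([np.sin(th)*a/th,np.sin(th)*b/th,np.cos(th)]) if th>0 else np.array([0,0,1.])
    R=np.array(s['ee_rot']); return np.array(s['tcp_pos'])+R@T[:3,3], R@T[:3,:3]@d
def wonz(u,v,z,s=None):
    c,d=wray(u,v,s); return c+d*(z-c[2])/d[2]
E
python3 - <<'E'
from h import *
np.set_printoptions(precision=4,suppress=True)
print('tare',wonz(323,209,.064))
im=cv2.imread('pics/w2.png')
# pan rim points by eye: left, right, top, bottom of the bright disc
pts=[(157,98),(293,98),(226,27),(226,168),(177,146),(275,146),(177,47),(275,50)]
P=np.array([wonz(*p,.075) for p in pts]); print(P)
A=np.c_[2*P[:,:2],np.ones(len(P))]; s=np.linalg.lstsq(A,(P[:,:2]**2).sum(1),rcond=None)[0]
print('pan',s[:2],'r',np.sqrt(s[2]+s[0]**2+s[1]**2))
print('window',wonz(133,18,.122))
E
```

```text
tare [0.3534 0.2349 0.064 ]
[[0.4935 0.3141 0.075 ]
 [0.4407 0.2182 0.075 ]
 [0.5143 0.2398 0.075 ]
 [0.4167 0.2867 0.075 ]
 [0.4506 0.3156 0.075 ]
 [0.4148 0.2452 0.075 ]
 [0.5214 0.2812 0.075 ]
 [0.4791 0.2148 0.075 ]]
pan [0.4671 0.266 ] r 0.05446300311833871
window [0.5392 0.2863 0.122 ]
```

Request:
{"fn": "drive_tool", "kwargs": {"deltas": [{"dx": 0.0,"dy": 0.001,"dz": 0.015,"wx": 0,"wy": 0,"wz": 0},{"dx": 0.0,"dy": 0.001,"dz": 0.03,"wx": 0,"wy": 0,"wz": 0},{"dx": 0.0,"dy": 0.001,"dz": 0.034,"wx": 0,"wy": 0,"wz": 0},{"dx": 0.0,"dy": 0.001,"dz": 0.036,"wx": 0,"wy": 0,"wz": 0},{"dx": 0.0,"dy": 0.001,"dz": 0.038,"wx": 0,"wy": 0,"wz": 0},{"dx": 0.0,"dy": 0.001,"dz": 0.0385,"wx": 0,"wy": 0,"wz": 0},{"dx": 0.0,"dy": 0.001,"dz": 0.0385,"wx": 0,"wy": 0,"wz": 0}]}}

```text
time_s: 2.05
tcp_pos: [0.3529, 0.2343, 0.0596]
ee_rot: [[0.907, -0.422, 0.001], [-0.422, -0.907, 0.001], [0.0, -0.001, -1.0]]
wrist_force: [0.7, -0.1, 0.5]
gripper_width: 0.002
```

Request:
{"fn": "drive_tool", "kwargs": {"deltas": [{"dx": 0.0,"dy": 0,"dz": 0.0005,"wx": 0,"wy": 0,"wz": 0},{"dx": 0.0,"dy": 0,"dz": 0.001,"wx": 0,"wy": 0,"wz": 0}]}}

```text
time_s: 2.25
tcp_pos: [0.3528, 0.2341, 0.0585]
ee_rot: [[0.907, -0.422, 0.0], [-0.422, -0.907, 0.001], [0.0, -0.001, -1.0]]
wrist_force: [0.8, 1.3, -0.1]
gripper_width: 0.003
```

Run:
```python
from h import *
applied([0,.001,.0385]);applied([0,0,.001]); print(load()[0])
s=r.sense(); print(s['time_s'],s['tcp_pos'],s['wrist_force'],s['moment'],s['gripper_width'])
im=snap('wrist','w3.png'); cv2.imwrite('pics/w3c.png',cv2.resize(im[150:330,220:420,::-1],None,fx=3,fy=3))
```

```text
[0.35289697 0.23438261 0.0585    ]
2.25 [0.35282496 0.23407837 0.05847841] [ 0.76886152  1.28259361 -0.05415209] [-0.00138961 -0.05290761 -0.01316839] 0.0031072302133290006
```

View pics/w3c.png

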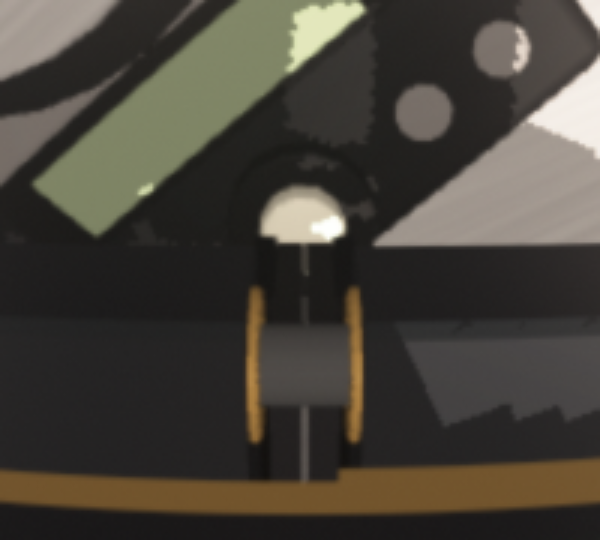

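```bash
cat >> h.py <<'E'
def wproj(p,s=None):
    s=s or r.sense(); m=cams.camera_model('wrist');K=np.array(m['intrinsics']);T=np.array(m['T_tool_cam'])
    R=np.array(s['ee_rot']); q=R.T@(np.array(p)-np.array(s['tcp_pos'])); c=T[:3,:3].T@(q-T[:3,3])
    th=np.arctan2(np.hypot(c[0],c[1]),c[2]); k=th/np.hypot(c[0],c[1]); return K[0,0]*k*c[0]+K[0,2],K[1,1]*k*c[1]+K[1,2]
E
python3 - <<'E'
from h import *
s=r.sense()
print(s['tcp_pos'],s['wrist_force']);print('tcp px',wproj(s['tcp_pos'],s)); 
for z in (.056,.06,.064): print(z,wonz(321,222,z,s))
E
```

```text
[0.35273959 0.2339763  0.0583243 ] [ 0.84032934  0.49749698 -0.14519539]
tcp px (np.float64(321.4778241799518), np.float64(224.02271996394475))
0.056 [0.35348934 0.23399194 0.056     ]
0.06 [0.35475105 0.23340115 0.06      ]
0.064 [0.35601276 0.23281037 0.064     ]
```

Run:
```python
from h import *
s=r.sense();R=np.array(s['ee_rot']);p=np.array(s['tcp_pos'])
for x in (-.0095,0,.0095):
  for z in (0,-.01,-.02): print(x,z,np.round(wproj(p+R@[x,0,z],s),1))
print([wproj([.3534,.2349,z],s) for z in (.064,.06,.056)])
im=cv2.imread('pics/w3.png'); cv2.imwrite('pics/w3d.png',cv2.resize(im[200:260,280:360],None,fx=8,fy=8,interpolation=cv2.INTER_CUBIC))
```

```text
-0.0095 0 [321.5 236.8]
-0.0095 -0.01 [321.5 242.3]
-0.0095 -0.02 [321.5 248.4]
0 0 [321.5 224. ]
0 -0.01 [321.5 229.1]
0 -0.02 [321.5 234.6]
0.0095 0 [321.5 210.9]
0.0095 -0.01 [321.5 215.4]
0.0095 -0.02 [321.5 220.4]
[(np.float64(319.8300154780695), np.float64(226.5514287541639)), (np.float64(319.8532979229026), np.float64(224.55503324758558)), (np.float64(319.8757957032652), np.float64(222.62811130831446))]
```

View pics/w3d.png

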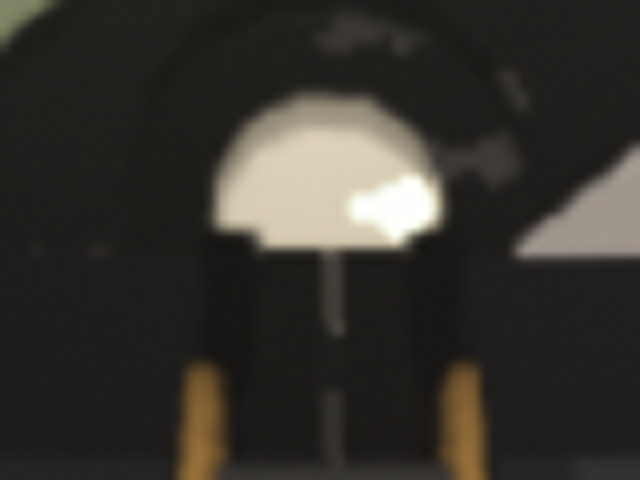

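Run:
```python
from h import *
im=snap('scene','s1.png'); s=r.sense(); p=s['tcp_pos']; u,v=proj('scene',p); print(u,v,s['wrist_force'],proj('scene',[.3534,.2349,.064]),proj('scene',p+[0,0,.033]))
a=im[90:220,300:450,::-1]; cv2.imwrite('pics/s1c.png',cv2.resize(a,None,fx=5,fy=4.5,interpolation=cv2.INTER_CUBIC))
t=snap('top','t1.png'); cv2.imwrite('pics/t1c.png',cv2.resize(t[200:300,160:280,::-1],None,fx=5,fy=5,interpolation=cv2.INTER_CUBIC))
```

```text
354.4857961207939 159.1496329251002 [ 0.41835713 -0.30523301 -0.57351898] [354.95381679 157.60127103] [354.99395419 150.0456173 ]
```

View pics/s1c.png

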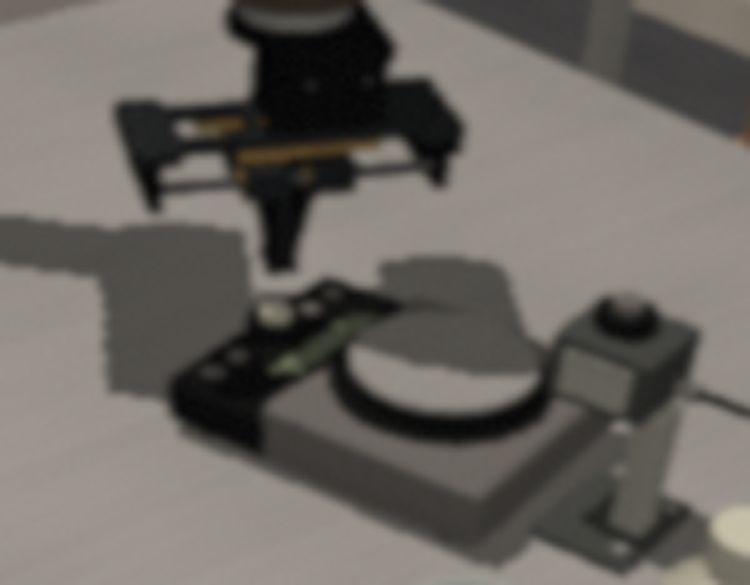

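View pics/t1c.png

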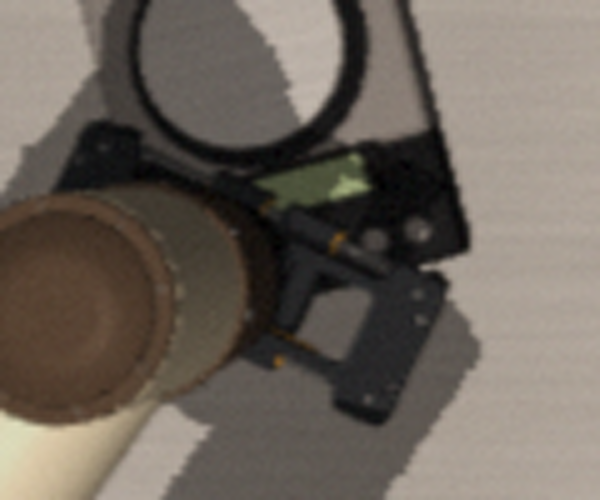

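The scene view shows the fingertips at (356,150), while the reported TCP projects to (354,159), on the key. So the fingers really end about 33 mm short of the reported TCP. The wrist view (tip spacing and row) agrees. I'll check what the robot object says and pin the value down.

Run:
```python
from h import *
print(r.hold_point_z,[a for a in dir(r) if a[0]!='_'])
im=cv2.imread('pics/s1.png'); s=r.sense()
a=cv2.resize(im[120:170,330:380],None,fx=10,fy=10,interpolation=cv2.INTER_CUBIC)
R=np.array(s['ee_rot'])
for z in(-.025,-.03,-.035,-.04):
  u,v=proj('scene',s['tcp_pos']+R@[0,0,z]); print(z,u,v); cv2.circle(a,(int((u-330+.5)*10),int((v-120+.5)*10)),3,(0,0,255),-1)
cv2.imwrite('pics/s1d.png',a)
```

```text
0.0187 ['PlanningError', 'hold_point_z', 'sense']
-0.025 354.8736645866953 152.28311079241473
-0.03 354.9513429073072 150.88727135007036
-0.035 355.0294462890212 149.4837937784868
-0.04 355.10797823035483 148.07261521110772
```

View pics/s1d.png

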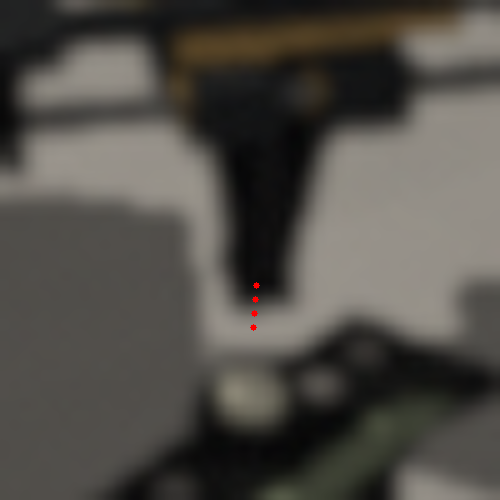

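Request:
{"fn": "drive_tool", "kwargs": {"deltas": [{"dx": -0.0005,"dy": -0.001,"dz": 0.01,"wx": 0,"wy": 0,"wz": 0},{"dx": -0.0005,"dy": -0.001,"dz": 0.02,"wx": 0,"wy": 0,"wz": 0},{"dx": -0.0005,"dy": -0.001,"dz": 0.024,"wx": 0,"wy": 0,"wz": 0},{"dx": -0.0005,"dy": -0.001,"dz": 0.026,"wx": 0,"wy": 0,"wz": 0},{"dx": -0.0005,"dy": -0.001,"dz": 0.028,"wx": 0,"wy": 0,"wz": 0},{"dx": -0.0005,"dy": -0.001,"dz": 0.028,"wx": 0,"wy": 0,"wz": 0}]}}

```text
time_s: 3.0
tcp_pos: [0.3526, 0.235, 0.03]
ee_rot: [[0.907, -0.422, -0.0], [-0.422, -0.907, -0.0], [-0.0, 0.0, -1.0]]
wrist_force: [-0.3, 0.8, -0.0]
gripper_width: 0.003
```

Request:
{"fn": "drive_tool", "kwargs": {"deltas": [{"dx": 0,"dy": 0,"dz": 0.001,"wx": 0,"wy": 0,"wz": 0},{"dx": 0,"dy": 0,"dz": 0.002,"wx": 0,"wy": 0,"wz": 0},{"dx": 0,"dy": 0,"dz": 0.002,"wx": 0,"wy": 0,"wz": 0}]}}

```text
time_s: 3.3
tcp_pos: [0.3526, 0.235, 0.0283]
ee_rot: [[0.907, -0.422, 0.0], [-0.422, -0.907, 0.0], [-0.0, -0.0, -1.0]]
wrist_force: [0.3, 0.3, -0.8]
gripper_width: 0.007
```

Request:
{"fn": "drive_tool", "kwargs": {"deltas": [{"dx": 0,"dy": 0,"dz": 0.001,"wx": 0,"wy": 0,"wz": 0},{"dx": 0,"dy": 0,"dz": 0.002,"wx": 0,"wy": 0,"wz": 0},{"dx": 0,"dy": 0,"dz": 0.002,"wx": 0,"wy": 0,"wz": 0}]}}

```text
time_s: 3.6
tcp_pos: [0.3526, 0.235, 0.0261]
ee_rot: [[0.907, -0.422, -0.0], [-0.422, -0.907, -0.0], [-0.0, 0.0, -1.0]]
wrist_force: [0.6, 0.6, 0.3]
gripper_width: 0.003
```

Run:
```python
from h import *
applied([-.0005,-.001,.028]);applied([0,0,.002]);applied([0,0,.002]);print(load()[0])
s=r.sense(); print(s['time_s'],s['tcp_pos'],s['wrist_force'])
im=snap('scene','s2.png'); a=cv2.resize(im[120:170,330:380,::-1],None,fx=10,fy=10,interpolation=cv2.INTER_CUBIC)
cv2.imwrite('pics/s2d.png',a)
```

```text
[0.35286585 0.23550021 0.0265    ]
3.6 [0.35259827 0.2350012  0.02614335] [0.60022171 0.64066889 0.33868312]
```

View pics/s2d.png

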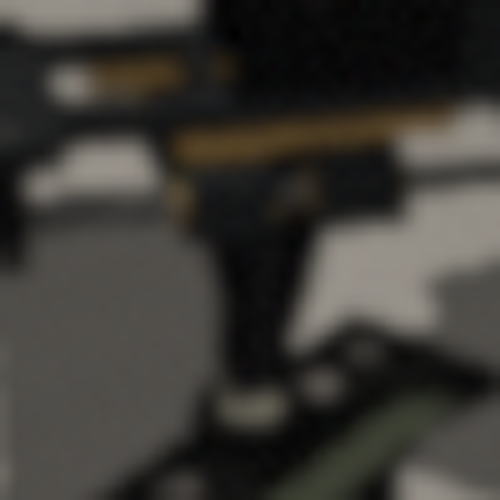

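The fingertip is now just at the key's top. Continuing down in small steps.

Request:
{"fn": "drive_tool", "kwargs": {"deltas": [{"dx": 0,"dy": 0,"dz": 0.001,"wx": 0,"wy": 0,"wz": 0},{"dx": 0,"dy": 0,"dz": 0.002,"wx": 0,"wy": 0,"wz": 0},{"dx": 0,"dy": 0,"dz": 0.002,"wx": 0,"wy": 0,"wz": 0}]}}

```text
time_s: 3.95
tcp_pos: [0.3527, 0.2351, 0.0243]
ee_rot: [[0.907, -0.422, 0.0], [-0.422, -0.907, -0.0], [0.0, -0.0, -1.0]]
wrist_force: [0.6, -0.7, 1.7]
gripper_width: 0.005
```

Request:
{"fn": "drive_tool", "kwargs": {"deltas": [{"dx": 0,"dy": 0,"dz": 0.001,"wx": 0,"wy": 0,"wz": 0},{"dx": 0,"dy": 0,"dz": 0.001,"wx": 0,"wy": 0,"wz": 0}]}}

```text
time_s: 4.15
tcp_pos: [0.3527, 0.2351, 0.0233]
ee_rot: [[0.907, -0.422, 0.0], [-0.422, -0.907, 0.0], [0.0, -0.0, -1.0]]
wrist_force: [-1.0, -0.6, 2.1]
gripper_width: 0.005
```

Request:
{"fn": "drive_tool", "kwargs": {"deltas": [{"dx": 0,"dy": 0,"dz": 0.001,"wx": 0,"wy": 0,"wz": 0},{"dx": 0,"dy": 0,"dz": 0.001,"wx": 0,"wy": 0,"wz": 0}]}}

```text
time_s: 4.35
tcp_pos: [0.3528, 0.2351, 0.0223]
ee_rot: [[0.907, -0.422, 0.0], [-0.422, -0.907, 0.0], [0.0, -0.0, -1.0]]
wrist_force: [-1.5, -0.4, 3.4]
gripper_width: 0.002
```

Request:
{"fn": "drive_tool", "kwargs": {"deltas": [{"dx": 0,"dy": 0,"dz": 0.001,"wx": 0,"wy": 0,"wz": 0},{"dx": 0,"dy": 0,"dz": 0.001,"wx": 0,"wy": 0,"wz": 0}]}}

```text
time_s: 4.55
tcp_pos: [0.3527, 0.2351, 0.0213]
ee_rot: [[0.907, -0.422, 0.0], [-0.422, -0.907, 0.0], [0.0, -0.0, -1.0]]
wrist_force: [0.1, -0.4, 2.9]
gripper_width: 0.001
```

Request:
{"fn": "drive_tool", "kwargs": {"deltas": [{"dx": 0,"dy": 0,"dz": 0.0005,"wx": 0,"wy": 0,"wz": 0},{"dx": 0,"dy": 0,"dz": 0.0005,"wx": 0,"wy": 0,"wz": 0}]}}

```text
time_s: 4.75
tcp_pos: [0.3527, 0.2351, 0.0208]
ee_rot: [[0.907, -0.422, 0.0], [-0.422, -0.907, 0.0], [0.0, -0.0, -1.0]]
wrist_force: [-1.3, 0.1, 4.4]
gripper_width: 0.007
```

Request:
{"fn": "drive_tool", "kwargs": {"deltas": [{"dx": 0,"dy": 0,"dz": 0.001,"wx": 0,"wy": 0,"wz": 0},{"dx": 0,"dy": 0,"dz": 0.001,"wx": 0,"wy": 0,"wz": 0}]}}

```text
time_s: 4.95
tcp_pos: [0.3528, 0.2351, 0.0205]
ee_rot: [[0.907, -0.422, 0.0], [-0.422, -0.907, -0.0], [0.0, 0.0, -1.0]]
wrist_force: [-2.2, -0.8, 10.6]
gripper_width: 0.006
```

Request:
{"fn": "drive_tool", "kwargs": {"deltas": [{"dx": 0,"dy": 0,"dz": 0.0005,"wx": 0,"wy": 0,"wz": 0},{"dx": 0,"dy": 0,"dz": 0.0005,"wx": 0,"wy": 0,"wz": 0}]}}

```text
time_s: 5.15
tcp_pos: [0.3528, 0.2352, 0.0204]
ee_rot: [[0.907, -0.421, 0.0], [-0.421, -0.907, -0.0], [0.0, -0.0, -1.0]]
wrist_force: [-4.1, -1.9, 14.8]
gripper_width: 0.009
```

Force rose sharply at reported z 0.0205, so the key was pressed fully home. It also gives a firm calibration: the true fingertip is about 39 mm behind the reported TCP. Now releasing, and planning the jar grasp.

```bash
cat >> h.py <<'E'
TIP=-.039; HP=-.058
def tilt(head,t):
    """jaw axis horizontal; tool z tilted t from down, away from 'head' (heading of lid); tool x = -lid dir when t=0"""
    a=np.radians(head); l=np.array([np.cos(a),np.sin(a),0]); u=np.array([0,0,1.]); t=np.radians(t)
    z=-np.sin(t)*l-np.cos(t)*u; y=np.cross(l,u); y=-y  # y = -(l x u)
    return np.c_[np.cross(y,z),y,z]
def tcp_for(h,R): return np.array(h)-R[:,2]*HP
E
python3 - <<'E'
from h import *
np.set_printoptions(precision=4,suppress=True)
applied([0,0,.007]); print(load()[0])
R=tilt(85.5,45); print(R)
l=np.array([np.cos(np.radians(85.5)),np.sin(np.radians(85.5)),0])
b=np.array([.397,-.326,.114]); 
H=b+.062*l; print('H',H)
n=-R[:,2]
for up in (.15,.0): print(up,tcp_for(H+n*up,R)); 
p,R0=load()
goto(p+[0,0,.12])
q=p+[0,0,.12]
np.savez('t.npz',a=q)
d=R0.T@(tcp_for(H+n*.12,R)-q); print('from up',d, Ro.from_matrix(R0.T@R).as_rotvec(degrees=True))
E
```

```text
[0.3529 0.2355 0.0195]
[[-0.0555 -0.9969 -0.0555]
 [-0.7049  0.0785 -0.7049]
 [ 0.7071 -0.     -0.7071]]
H [ 0.4019 -0.2642  0.114 ]
0.15 [ 0.407  -0.1993  0.1791]
0.0 [ 0.3986 -0.3051  0.073 ]
d [ 0.    0.   -0.12] w [0. 0. 0.] dist 0.12 ang 0.0
from up [ 0.24    0.3912 -0.0183] [-27.2302  39.2303  65.7396]
```

Request:
{"fn": "drive_tool", "kwargs": {"deltas": [{"dx": 0,"dy": 0,"dz": -0.01,"wx": 0,"wy": 0,"wz": 0},{"dx": 0,"dy": 0,"dz": -0.045,"wx": 0,"wy": 0,"wz": 0},{"dx": 0,"dy": 0,"dz": -0.085,"wx": 0,"wy": 0,"wz": 0},{"dx": 0,"dy": 0,"dz": -0.12,"wx": 0,"wy": 0,"wz": 0},{"dx": 0,"dy": 0,"dz": -0.12,"wx": 0,"wy": 0,"wz": 0}]}}

```text
time_s: 5.65
tcp_pos: [0.355, 0.2377, 0.1438]
ee_rot: [[0.907, -0.421, 0.007], [-0.421, -0.907, 0.008], [0.003, -0.011, -1.0]]
wrist_force: [0.3, 0.9, -0.3]
gripper_width: 0.006
```

Request:
{"fn": "drive_tool", "kwargs": {"deltas": [{"dx": 0.02,"dy": 0.033,"dz": -0.0015,"wx": -2.3,"wy": 3.3,"wz": 5.5},{"dx": 0.04,"dy": 0.065,"dz": -0.003,"wx": -4.5,"wy": 6.5,"wz": 11},{"dx": 0.06,"dy": 0.098,"dz": -0.0045,"wx": -6.8,"wy": 9.8,"wz": 16.4},{"dx": 0.08,"dy": 0.13,"dz": -0.006,"wx": -9.1,"wy": 13.1,"wz": 21.9},{"dx": 0.1,"dy": 0.163,"dz": -0.0075,"wx": -11.3,"wy": 16.3,"wz": 27.4},{"dx": 0.12,"dy": 0.196,"dz": -0.009,"wx": -13.6,"wy": 19.6,"wz": 32.9},{"dx": 0.14,"dy": 0.228,"dz": -0.0105,"wx": -15.9,"wy": 22.9,"wz": 38.3},{"dx": 0.16,"dy": 0.261,"dz": -0.012,"wx": -18.2,"wy": 26.2,"wz": 43.8},{"dx": 0.18,"dy": 0.293,"dz": -0.0135,"wx": -20.4,"wy": 29.4,"wz": 49.3},{"dx": 0.2,"dy": 0.326,"dz": -0.015,"wx": -22.7,"wy": 32.7,"wz": 54.8},{"dx": 0.22,"dy": 0.359,"dz": -0.0165,"wx": -25,"wy": 36,"wz": 60.3},{"dx": 0.24,"dy": 0.391,"dz": -0.0185,"wx": -27.2,"wy": 39.2,"wz": 65.7},{"dx": 0.24,"dy": 0.391,"dz": -0.0185,"wx": -27.2,"wy": 39.2,"wz": 65.7},{"dx": 0.24,"dy": 0.391,"dz": -0.0185,"wx": -27.2,"wy": 39.2,"wz": 65.7},{"dx": 0.24,"dy": 0.391,"dz": -0.0185,"wx": -27.2,"wy": 39.2,"wz": 65.7}], "gripper": 0.76}}

```text
time_s: 7.15
tcp_pos: [0.405, -0.2203, 0.1575]
ee_rot: [[-0.054, -0.997, -0.055], [-0.706, 0.077, -0.704], [0.706, 0.001, -0.708]]
wrist_force: [0.6, 0.4, 0.3]
gripper_width: 0.758
```

Run:
```python
from h import *
np.set_printoptions(precision=4,suppress=True)
applied([0,0,-.12]);applied([.24,.391,-.0185],[-27.2,39.2,65.7]);print(load())
s=r.sense(); print(s['time_s'],s['tcp_pos'],s['ee_rot'],s['joints'],s['gripper_width'])
snap('wrist','w4.png')
im=snap('scene','s3.png')
for z in (0,-.035,-.039): print(proj('scene',np.array(s['tcp_pos'])+np.array(s['ee_rot'])@[0,0,z]))
cv2.imwrite('pics/s3c.png',cv2.resize(im[90:290,130:330,::-1],None,fx=3,fy=3,interpolation=cv2.INTER_CUBIC))
```

```text
(array([ 0.4054, -0.2203,  0.158 ]), array([[-0.0548, -0.997 , -0.055 ],
       [-0.7054,  0.0777, -0.7045],
       [ 0.7067,  0.0002, -0.7076]]))
7.15 [ 0.405  -0.2203  0.1575] [[-0.0536 -0.9971 -0.0547]
 [-0.7059  0.0765 -0.7042]
 [ 0.7063  0.0008 -0.7079]] [ 17.4724  10.6345 -50.8765  49.014  -60.2311 -59.2803] 0.75786403012838
[218.2185 197.3609]
[226.5521 185.6076]
[227.5124 184.2532]
```

View pics/w4.png

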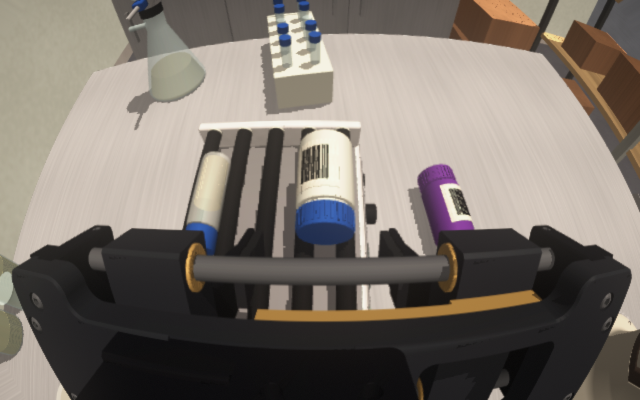

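View pics/s3c.png

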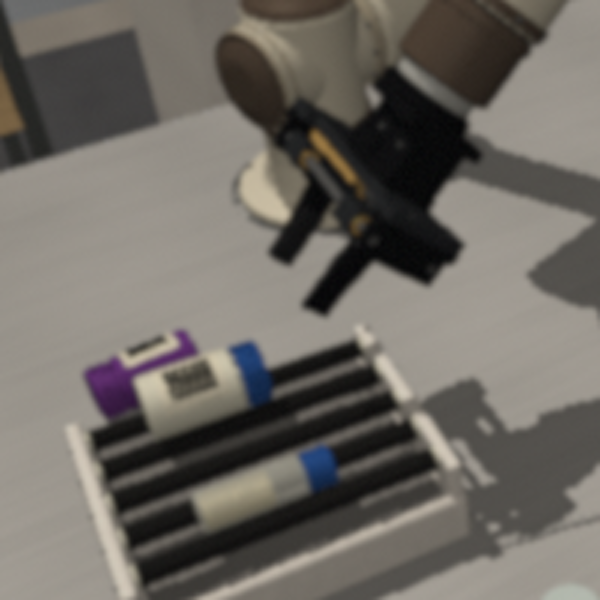

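The scene crop shows both fingertips at about (230,184) full-frame, which fits the 39 mm shorter tool. The wrist view has the jar between the fingers but a little right of centre (lid about col 326, against 321). I'll measure that offset.

Run:
```python
from h import *
np.set_printoptions(precision=4,suppress=True)
s=r.sense()
im=cv2.imread('pics/w4.png'); hsv=cv2.cvtColor(im,cv2.COLOR_BGR2HSV)
m=((hsv[:,:,0]>100)&(hsv[:,:,0]<130)&(hsv[:,:,1]>130)); m[:,:290]=0;m[:,365:]=0;m[:190]=0;m[250:]=0
for row in range(205,235,5):
    xs=np.nonzero(m[row])[0]; print(row,xs.min(),xs.max(),(xs.min()+xs.max()+1)/2-.0)
cv2.imwrite('pics/w4c.png',cv2.resize(im[120:250,270:390],None,fx=5,fy=4.5,interpolation=cv2.INTER_CUBIC))
# lateral (world x) where the ray crosses jar-axis height-ish
for (u,v) in ((326,215),(327,190),(327,160),(327,140)):
    print(u,v,wonz(u,v,.114,s),wonz(u,v,.125,s))
ys,xs=np.nonzero(m); print('lid lower edge row',ys.max(), 'upper',ys.min())
```

```text
205 303 346 325.0
210 297 351 324.5
215 297 353 325.5
220 297 353 325.5
225 296 353 325.0
230 296 353 325.0
326 215 [ 0.3996 -0.2482  0.114 ] [ 0.4003 -0.2426  0.125 ]
327 190 [ 0.3966 -0.2733  0.114 ] [ 0.3974 -0.2665  0.125 ]
327 160 [ 0.3937 -0.307   0.114 ] [ 0.3946 -0.2987  0.125 ]
327 140 [ 0.3915 -0.3323  0.114 ] [ 0.3925 -0.3228  0.125 ]
lid lower edge row 243 upper 200
```

View pics/w4c.png

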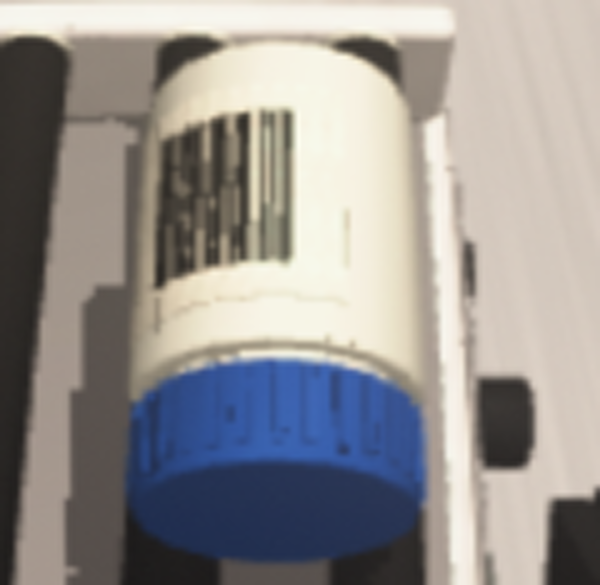

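Run:
```python
from h import *
np.set_printoptions(precision=4,suppress=True)
s=r.sense()
print('lid lower rim top',wonz(325.3,199.5,.1385,s),'base rim top',wonz(325.3,128.8,.140,s),'lid face top rim',wonz(325.3,222.3,.1385,s),'lid face bottom', wonz(325.3,244,.0895,s))
l=np.array([np.cos(np.radians(85.3)),np.sin(np.radians(85.3)),0])
R=load()[1]
H=np.array([.3993,-.264,.114])
goto(tcp_for(H-R[:,2]*.004,R))
```

```text
lid lower rim top [ 0.4004 -0.2496  0.1385] base rim top [ 0.3942 -0.3238  0.14  ] lid face top rim [ 0.4021 -0.2296  0.1385] lid face bottom [ 0.4014 -0.2312  0.0895]
d [0.0001 0.0027 0.1163] w [0. 0. 0.] dist 0.116 ang 0.0
```

Request:
{"fn": "drive_tool", "kwargs": {"deltas": [{"dx": -0.0015,"dy": 0.003,"dz": 0.02,"wx": 0,"wy": 0,"wz": 0},{"dx": -0.0015,"dy": 0.003,"dz": 0.045,"wx": 0,"wy": 0,"wz": 0},{"dx": -0.0015,"dy": 0.003,"dz": 0.07,"wx": 0,"wy": 0,"wz": 0},{"dx": -0.0015,"dy": 0.003,"dz": 0.085,"wx": 0,"wy": 0,"wz": 0},{"dx": -0.0015,"dy": 0.003,"dz": 0.1,"wx": 0,"wy": 0,"wz": 0},{"dx": -0.0015,"dy": 0.003,"dz": 0.108,"wx": 0,"wy": 0,"wz": 0},{"dx": -0.0015,"dy": 0.003,"dz": 0.115,"wx": 0,"wy": 0,"wz": 0},{"dx": -0.0015,"dy": 0.003,"dz": 0.115,"wx": 0,"wy": 0,"wz": 0},{"dx": -0.0015,"dy": 0.003,"dz": 0.115,"wx": 0,"wy": 0,"wz": 0}]}}

```text
time_s: 8.15
tcp_pos: [0.3964, -0.2999, 0.0757]
ee_rot: [[-0.055, -0.997, -0.054], [-0.705, 0.077, -0.705], [0.707, -0.0, -0.708]]
wrist_force: [0.3, -0.2, 0.2]
gripper_width: 0.761
```

Run:
```python
from h import *
np.set_printoptions(precision=4,suppress=True)
applied([-.0015,.003,.115]);print(load()[0])
s=r.sense(); print(s['time_s'],s['tcp_pos'],s['wrist_force'],s['gripper_width'])
snap('wrist','w5.png')
im=snap('scene','s4.png')
cv2.imwrite('pics/s4c.png',cv2.resize(im[130:290,130:330,::-1],None,fx=3.7,fy=3.7,interpolation=cv2.INTER_CUBIC))
```

```text
[ 0.3961 -0.3     0.0756]
8.15 [ 0.3964 -0.2999  0.0757] [ 0.2934 -0.1926  0.1973] 0.7607634390902016
```

View pics/w5.png

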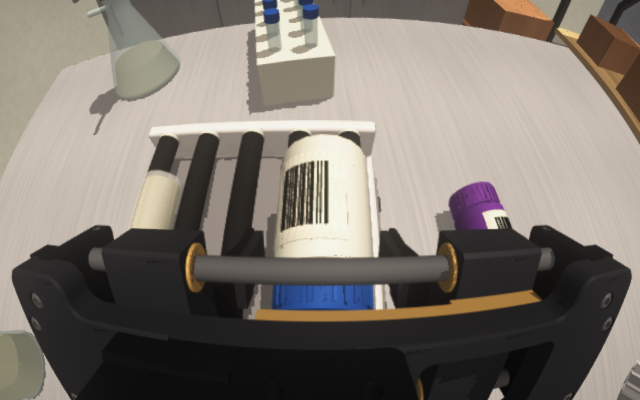

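View pics/s4c.png

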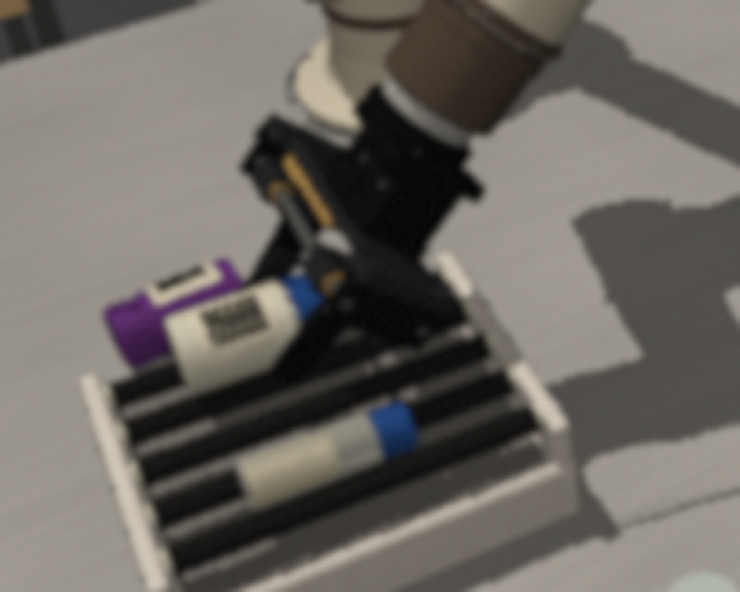

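The jar is centred between the fingers (jar cols 274–370, fingers 262 and 382) and the tips reach past the lid. Closing.

Request:
{"fn": "drive_tool", "kwargs": {"deltas": [{"dx": 0,"dy": 0,"dz": 0,"wx": 0,"wy": 0,"wz": 0},{"dx": 0,"dy": 0,"dz": 0,"wx": 0,"wy": 0,"wz": 0},{"dx": 0,"dy": 0,"dz": 0,"wx": 0,"wy": 0,"wz": 0},{"dx": 0,"dy": 0,"dz": 0,"wx": 0,"wy": 0,"wz": 0},{"dx": 0,"dy": 0,"dz": 0,"wx": 0,"wy": 0,"wz": 0},{"dx": 0,"dy": 0,"dz": 0,"wx": 0,"wy": 0,"wz": 0}], "gripper": 0.4}}

```text
time_s: 8.85
tcp_pos: [0.3954, -0.3005, 0.0755]
ee_rot: [[-0.055, -0.997, -0.056], [-0.705, 0.078, -0.705], [0.707, 0.001, -0.707]]
wrist_force: [-3.3, 3.8, 4.6]
gripper_width: 0.586
```

Run:
```python
from h import *
np.set_printoptions(precision=4,suppress=True)
s=r.sense(); print(s['time_s'],s['tcp_pos'],s['wrist_force'],s['gripper_width'],s['gripper_width']*87)
p,R=load()
goto(p+[0,0,.15])
# upright pose: rotate about the jaw axis by +90 about world x-ish -> tool z=(..+lid dir cos, -sin)
R1=tilt(85.5-180,-45+0)  # placeholder
a=np.radians(85.5); l=np.array([np.cos(a),np.sin(a),0]); ax=np.cross(l,[0,0,1.])
Q=Ro.from_rotvec(ax*np.pi/2).as_matrix()@tilt(85.5,45)
print(Q)
H=np.array([.45,.03,.062+.015]); t=tcp_for(H-Q[:,2]*.003,Q); q=p+[0,0,.15]; print(t)
d=R.T@(t+[0,0,.12]-q); print('move',d,Ro.from_matrix(R.T@Q).as_rotvec(degrees=True))
```

```text
8.85 [ 0.3954 -0.3005  0.0755] [-3.3227  3.8359  4.5888] 0.5859426658962205 50.97701193297118
d [ 0.106   0.     -0.1061] w [0. 0. 0.] dist 0.15 ang 0.0
[[-0.0555 -0.9969  0.0555]
 [-0.7049  0.0785  0.7049]
 [-0.7071 -0.     -0.7071]]
[0.4531 0.0688 0.0381]
move [-0.3109 -0.0281 -0.2152] [  0.012  -89.9639   0.0491]
```

Request:
{"fn": "drive_tool", "kwargs": {"deltas": [{"dx": 0.002,"dy": 0,"dz": -0.002,"wx": 0,"wy": 0,"wz": 0},{"dx": 0.006,"dy": 0,"dz": -0.006,"wx": 0,"wy": 0,"wz": 0},{"dx": 0.014,"dy": 0,"dz": -0.014,"wx": 0,"wy": 0,"wz": 0},{"dx": 0.028,"dy": 0,"dz": -0.028,"wx": 0,"wy": 0,"wz": 0},{"dx": 0.046,"dy": 0,"dz": -0.046,"wx": 0,"wy": 0,"wz": 0},{"dx": 0.066,"dy": 0,"dz": -0.066,"wx": 0,"wy": 0,"wz": 0},{"dx": 0.086,"dy": 0,"dz": -0.086,"wx": 0,"wy": 0,"wz": 0},{"dx": 0.1,"dy": 0,"dz": -0.1,"wx": 0,"wy": 0,"wz": 0},{"dx": 0.106,"dy": 0,"dz": -0.106,"wx": 0,"wy": 0,"wz": 0},{"dx": 0.106,"dy": 0,"dz": -0.106,"wx": 0,"wy": 0,"wz": 0},{"dx": 0.106,"dy": 0,"dz": -0.106,"wx": 0,"wy": 0,"wz": 0}]}}

```text
time_s: 9.95
tcp_pos: [0.3954, -0.3005, 0.2243]
ee_rot: [[-0.054, -0.997, -0.056], [-0.706, 0.078, -0.704], [0.706, 0.002, -0.708]]
wrist_force: [-0.5, 0.0, -1.6]
gripper_width: 0.589
```

Run:
```python
from h import *
np.set_printoptions(precision=4,suppress=True)
applied([.106,0,-.106]);print(load()[0])
s=r.sense(); print(s['time_s'],s['tcp_pos'],s['wrist_force'],s['gripper_width'],s['joints'])
snap('wrist','w6.png')
p,R=load()
a=np.radians(85.5); l=np.array([np.cos(a),np.sin(a),0]); ax=np.cross(l,[0,0,1.])
Q=Ro.from_rotvec(ax*np.pi/2).as_matrix()@tilt(85.5,45)
H=np.array([.45,.03,.07]); t=tcp_for(H,Q); print(t)
goto(t+[0,0,.12],Q)
```

```text
[ 0.3962 -0.3001  0.2255]
9.95 [ 0.3954 -0.3005  0.2243] [-0.5486  0.0277 -1.5535] 0.5891950252688248 [  5.6873   4.8211 -47.1265  52.4039 -61.3171 -46.129 ]
[0.4532 0.0709 0.029 ]
d [-0.3189 -0.0281 -0.2104] w [  0.01 -89.96   0.05] dist 0.383 ang 90.0
```

View pics/w6.png

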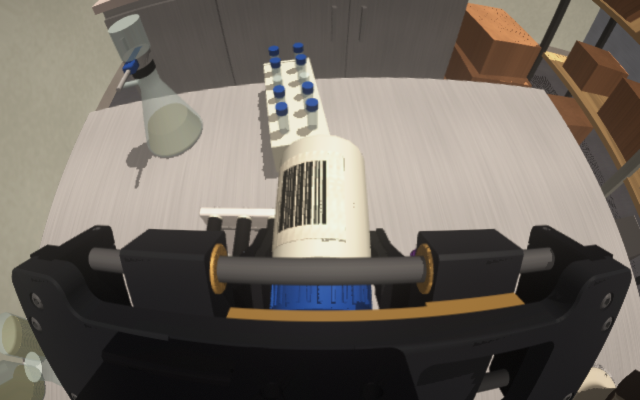

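Request:
{"fn": "drive_tool", "kwargs": {"deltas": [{"dx": -0.022,"dy": -0.002,"dz": -0.015,"wx": 0,"wy": -6,"wz": 0},{"dx": -0.045,"dy": -0.004,"dz": -0.03,"wx": 0,"wy": -12.5,"wz": 0},{"dx": -0.068,"dy": -0.006,"dz": -0.045,"wx": 0,"wy": -19,"wz": 0},{"dx": -0.091,"dy": -0.008,"dz": -0.06,"wx": 0,"wy": -25.5,"wz": 0},{"dx": -0.114,"dy": -0.01,"dz": -0.075,"wx": 0,"wy": -32,"wz": 0},{"dx": -0.137,"dy": -0.012,"dz": -0.09,"wx": 0,"wy": -38.5,"wz": 0},{"dx": -0.16,"dy": -0.014,"dz": -0.105,"wx": 0,"wy": -45,"wz": 0},{"dx": -0.183,"dy": -0.016,"dz": -0.12,"wx": 0,"wy": -51.5,"wz": 0},{"dx": -0.206,"dy": -0.018,"dz": -0.136,"wx": 0,"wy": -58,"wz": 0},{"dx": -0.229,"dy": -0.02,"dz": -0.151,"wx": 0,"wy": -64.5,"wz": 0},{"dx": -0.252,"dy": -0.022,"dz": -0.166,"wx": 0,"wy": -71,"wz": 0},{"dx": -0.275,"dy": -0.024,"dz": -0.181,"wx": 0,"wy": -77.5,"wz": 0},{"dx": -0.298,"dy": -0.026,"dz": -0.196,"wx": 0,"wy": -84,"wz": 0},{"dx": -0.319,"dy": -0.028,"dz": -0.21,"wx": 0,"wy": -90,"wz": 0},{"dx": -0.319,"dy": -0.028,"dz": -0.21,"wx": 0,"wy": -90,"wz": 0},{"dx": -0.319,"dy": -0.028,"dz": -0.21,"wx": 0,"wy": -90,"wz": 0},{"dx": -0.319,"dy": -0.028,"dz": -0.21,"wx": 0,"wy": -90,"wz": 0},{"dx": -0.319,"dy": -0.028,"dz": -0.21,"wx": 0,"wy": -90,"wz": 0}]}}

```text
time_s: 11.8
tcp_pos: [0.453, 0.0701, 0.1491]
ee_rot: [[-0.053, -0.997, 0.055], [-0.706, 0.077, 0.704], [-0.706, -0.002, -0.708]]
wrist_force: [0.3, -0.4, -0.3]
gripper_width: 0.59
```

Run:
```python
from h import *
np.set_printoptions(precision=4,suppress=True)
applied([-.319,-.028,-.21],[0,-90,0]);print(load())
s=r.sense(); print(s['time_s'],s['tcp_pos'],s['ee_rot'],s['wrist_force'],s['gripper_width'],s['joints'])
im=snap('scene','s5.png'); cv2.imwrite('pics/s5c.png',cv2.resize(im[40:240,230:430,::-1],None,fx=3,fy=3,interpolation=cv2.INTER_CUBIC))
snap('top','t5.png')
```

```text
(array([0.4531, 0.0707, 0.1486]), array([[-0.055 , -0.997 ,  0.0548],
       [-0.7045,  0.0777,  0.7054],
       [-0.7076,  0.0002, -0.7067]]))
11.8 [0.453  0.0701 0.1491] [[-0.0531 -0.9971  0.0553]
 [-0.7058  0.0767  0.7042]
 [-0.7064 -0.0017 -0.7078]] [ 0.3442 -0.4157 -0.3215] 0.5899393339848712 [ -8.5376  15.091  -14.6112 -47.7737 -72.0958  24.554 ]
```

View pics/s5c.png

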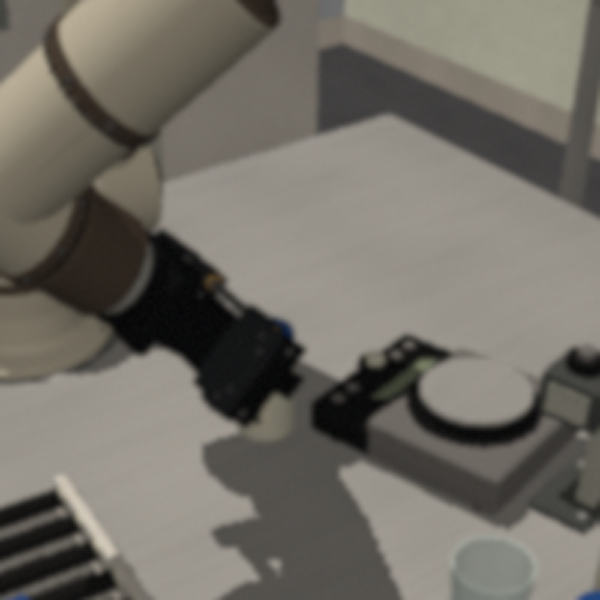

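View pics/t5.png

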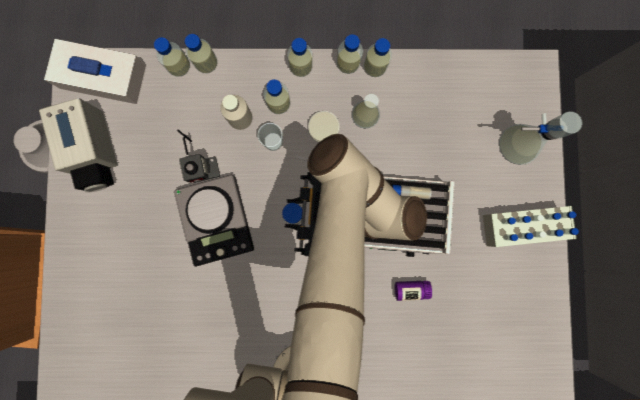

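The scene view shows the jar upright, lid up, with its base at about (319,187). The top view has the lid at (292,213). Checking it against the expected axis.

Run:
```python
from h import *
np.set_printoptions(precision=4,suppress=True)
print(onz('top',291.5,213,.22))
for z in (.115,.12,.125,.13): print(z,proj('scene',np.array([.4505,.029,z])+.026*np.array([.75,-.66,0])/1))
im=cv2.imread('pics/s5.png'); cv2.imwrite('pics/s5d.png',cv2.resize(im[140:195,300:350],None,fx=10,fy=10,interpolation=cv2.INTER_CUBIC))
```

```text
[0.4518 0.0327 0.22  ]
0.115 [316.2267 189.8314]
0.12 [316.1939 188.2886]
0.125 [316.1608 186.7356]
0.13 [316.1276 185.1725]
```

View pics/s5d.png

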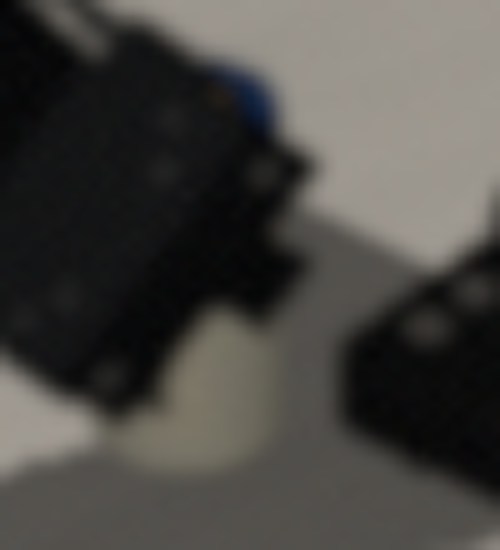

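Request:
{"fn": "drive_tool", "kwargs": {"deltas": [{"dx": 0.02,"dy": 0,"dz": 0.02,"wx": 0,"wy": 0,"wz": 0},{"dx": 0.045,"dy": 0,"dz": 0.045,"wx": 0,"wy": 0,"wz": 0},{"dx": 0.065,"dy": 0,"dz": 0.065,"wx": 0,"wy": 0,"wz": 0},{"dx": 0.076,"dy": 0,"dz": 0.076,"wx": 0,"wy": 0,"wz": 0},{"dx": 0.081,"dy": 0,"dz": 0.081,"wx": 0,"wy": 0,"wz": 0},{"dx": 0.083,"dy": 0,"dz": 0.083,"wx": 0,"wy": 0,"wz": 0},{"dx": 0.083,"dy": 0,"dz": 0.083,"wx": 0,"wy": 0,"wz": 0}]}}

```text
time_s: 12.6
tcp_pos: [0.4534, 0.0703, 0.0315]
ee_rot: [[-0.054, -0.997, 0.056], [-0.705, 0.077, 0.705], [-0.707, -0.001, -0.707]]
wrist_force: [-0.1, -0.6, -1.8]
gripper_width: 0.587
```

Request:
{"fn": "drive_tool", "kwargs": {"deltas": [{"dx": 0.001,"dy": 0,"dz": 0.001,"wx": 0,"wy": 0,"wz": 0},{"dx": 0.002,"dy": 0,"dz": 0.002,"wx": 0,"wy": 0,"wz": 0},{"dx": 0.002,"dy": 0,"dz": 0.002,"wx": 0,"wy": 0,"wz": 0}]}}

```text
time_s: 12.9
tcp_pos: [0.4531, 0.0704, 0.0286]
ee_rot: [[-0.054, -0.997, 0.056], [-0.705, 0.078, 0.705], [-0.707, -0.001, -0.707]]
wrist_force: [0.3, -0.4, -1.0]
gripper_width: 0.587
```

Request:
{"fn": "drive_tool", "kwargs": {"deltas": [{"dx": 0.0007,"dy": 0,"dz": 0.0007,"wx": 0,"wy": 0,"wz": 0},{"dx": 0.001,"dy": 0,"dz": 0.001,"wx": 0,"wy": 0,"wz": 0}]}}

```text
time_s: 13.1
tcp_pos: [0.453, 0.0704, 0.0269]
ee_rot: [[-0.055, -0.997, 0.055], [-0.705, 0.078, 0.705], [-0.708, -0.0, -0.707]]
wrist_force: [-0.2, 0.2, -1.2]
gripper_width: 0.592
```

Request:
{"fn": "drive_tool", "kwargs": {"deltas": [{"dx": 0.0007,"dy": 0,"dz": 0.0007,"wx": 0,"wy": 0,"wz": 0},{"dx": 0.001,"dy": 0,"dz": 0.001,"wx": 0,"wy": 0,"wz": 0}]}}

```text
time_s: 13.3
tcp_pos: [0.4528, 0.0704, 0.0252]
ee_rot: [[-0.055, -0.997, 0.055], [-0.705, 0.078, 0.705], [-0.708, 0.0, -0.707]]
wrist_force: [-0.2, 0.1, -1.3]
gripper_width: 0.592
```

Request:
{"fn": "drive_tool", "kwargs": {"deltas": [{"dx": 0.0007,"dy": 0,"dz": 0.0007,"wx": 0,"wy": 0,"wz": 0},{"dx": 0.001,"dy": 0,"dz": 0.001,"wx": 0,"wy": 0,"wz": 0}]}}

```text
time_s: 13.5
tcp_pos: [0.4528, 0.0706, 0.0249]
ee_rot: [[-0.054, -0.997, 0.054], [-0.703, 0.076, 0.707], [-0.709, -0.0, -0.706]]
wrist_force: [-1.3, -2.4, 7.2]
gripper_width: 0.591
```

Contact: the force went from -1.3 to +7 N. Easing off slightly, then opening.

Request:
{"fn": "drive_tool", "kwargs": {"deltas": [{"dx": -0.0005,"dy": 0,"dz": -0.0005,"wx": 0,"wy": 0,"wz": 0},{"dx": -0.0007,"dy": 0,"dz": -0.0007,"wx": 0,"wy": 0,"wz": 0},{"dx": -0.0007,"dy": 0,"dz": -0.0007,"wx": 0,"wy": 0,"wz": 0}]}}

```text
time_s: 13.8
tcp_pos: [0.4529, 0.0704, 0.0249]
ee_rot: [[-0.055, -0.997, 0.055], [-0.704, 0.078, 0.705], [-0.708, 0.0, -0.707]]
wrist_force: [-0.6, -0.5, 0.5]
gripper_width: 0.594
```

Request:
{"fn": "drive_tool", "kwargs": {"deltas": [{"dx": 0,"dy": 0,"dz": 0,"wx": 0,"wy": 0,"wz": 0},{"dx": 0,"dy": 0,"dz": 0,"wx": 0,"wy": 0,"wz": 0},{"dx": 0,"dy": 0,"dz": 0,"wx": 0,"wy": 0,"wz": 0},{"dx": 0,"dy": 0,"dz": 0,"wx": 0,"wy": 0,"wz": 0}], "gripper": 0.9}}

```text
time_s: 14.2
tcp_pos: [0.4529, 0.0704, 0.0249]
ee_rot: [[-0.055, -0.997, 0.055], [-0.704, 0.078, 0.705], [-0.708, 0.0, -0.707]]
wrist_force: [-0.4, 0.5, 0.0]
gripper_width: 0.853
```

Run:
```python
from h import *
np.set_printoptions(precision=4,suppress=True)
k=.083+.002+.003-.0007
applied([k,0,k]);print(load()[0])
s=r.sense(); print(s['time_s'],s['tcp_pos'],s['wrist_force'],s['gripper_width'])
snap('wrist','w7.png')
```

```text
[0.4531 0.0708 0.0252]
14.2 [0.4529 0.0704 0.0249] [-0.3659  0.5169  0.03  ] 0.8531682185238082
```

View pics/w7.png

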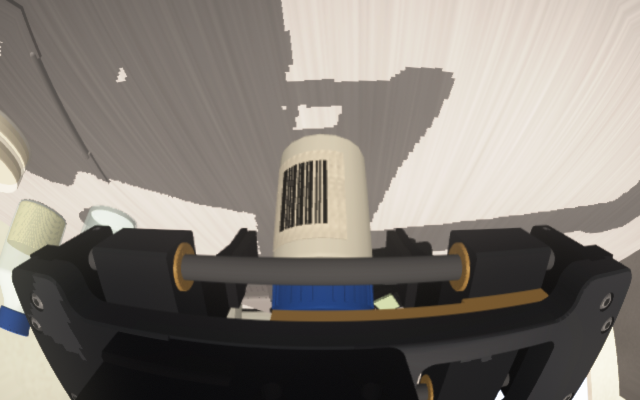

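The jar stands free with both fingers clear, barcode facing the palm and leaning left, as predicted. Backing off along the fingers.

Request:
{"fn": "drive_tool", "kwargs": {"deltas": [{"dx": 0,"dy": 0,"dz": -0.015,"wx": 0,"wy": 0,"wz": 0},{"dx": 0,"dy": 0,"dz": -0.04,"wx": 0,"wy": 0,"wz": 0},{"dx": 0,"dy": 0,"dz": -0.075,"wx": 0,"wy": 0,"wz": 0},{"dx": 0,"dy": 0,"dz": -0.11,"wx": 0,"wy": 0,"wz": 0},{"dx": 0,"dy": 0,"dz": -0.13,"wx": 0,"wy": 0,"wz": 0},{"dx": 0,"dy": 0,"dz": -0.13,"wx": 0,"wy": 0,"wz": 0}]}}

```text
time_s: 14.85
tcp_pos: [0.4472, -0.024, 0.1191]
ee_rot: [[-0.053, -0.997, 0.06], [-0.707, 0.08, 0.703], [-0.706, -0.006, -0.709]]
wrist_force: [-0.2, 0.4, 0.1]
gripper_width: 0.902
```

Run:
```python
from h import *
np.set_printoptions(precision=4,suppress=True)
applied([0,0,-.13]);print(load()[0])
s=r.sense(); print(s['time_s'],s['tcp_pos'],s['joints'])
snap('wrist','w8.png')
D=axes(-70.5); print(tcp_for([.45,.03,.2],D)); goto([.451,.031,.14-.039],D)
```

```text
[ 0.446  -0.0209  0.117 ]
14.85 [ 0.4472 -0.024   0.1191] [-19.0826  20.597  -12.5388 -44.836  -75.9618  33.644 ]
[0.45  0.03  0.142]
d [-0.0255 -0.001   0.0482] w [ -9.4   44.37 -22.71] dist 0.055 ang 50.7
```

View pics/w8.png

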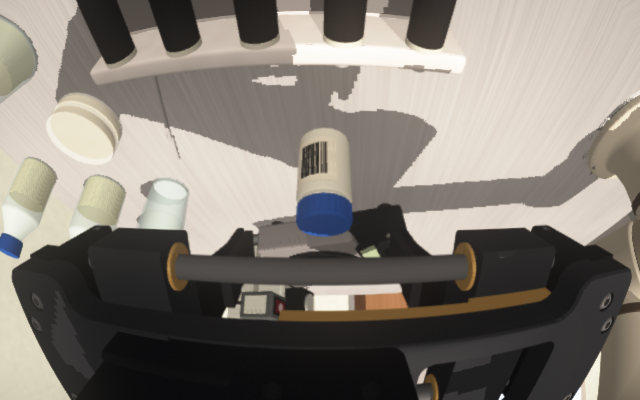

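The wrist view shows the jar standing: lid top at about (325,213), barcode middle at about (315,158).

Run:
```python
from h import *
np.set_printoptions(precision=4,suppress=True)
s=r.sense()
im=cv2.imread('pics/w8.png'); cv2.imwrite('pics/w8c.png',cv2.resize(im[115:245,280:370],None,fx=6,fy=4.5,interpolation=cv2.INTER_CUBIC))
print('lid top',wonz(325,213,.095,s),'lidtop ends',wonz(297,213,.095,s),wonz(353,213,.095,s))
print('barcode',wonz(315,158.5,.038,s))
```

```text
lid top [0.4463 0.0063 0.095 ] lidtop ends [0.4689 0.0046 0.095 ] [0.4237 0.0081 0.095 ]
barcode [0.4554 0.0079 0.038 ]
```

View pics/w8c.png

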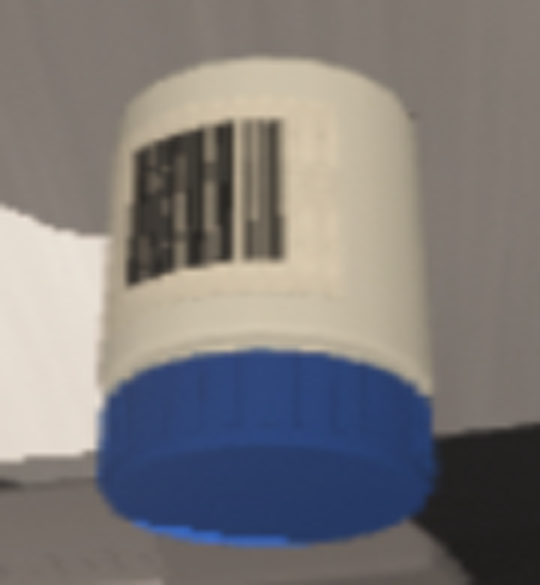

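Run:
```python
from h import *
np.set_printoptions(precision=4,suppress=True)
s=r.sense()
c=wonz(324.3,224.3,.095,s); print('lid top',c, 'front rim',wonz(324.3,212.5,.095,s),'back rim',wonz(324.3,236,.095,s))
b=wonz(314.3,158.1,.038,s); print('barcode',b)
# direction: intersect barcode ray with the jar cylinder about the lid centre
o,d=wray(314.3,158.1,s); q=(o-c)[:2]; A=d[:2]@d[:2];B=2*q@d[:2];C=q@q-.026**2
for r_ in np.roots([A,B,C]): P=o+r_*d; print(P,np.degrees(np.arctan2(*(P-c)[1::-1])))
```

```text
lid top [0.4484 0.0275 0.095 ] front rim [0.4468 0.0054 0.095 ] back rim [0.4503 0.0532 0.095 ]
barcode [0.4559 0.0073 0.038 ]
[0.4607 0.0504 0.0046] 61.746759141060345
[0.4554 0.0024 0.0418] -74.39451809049488
```

Run:
```python
from h import *
D=axes(-72); goto([.4485,.029,.14-.039],D)
```

```text
d [-0.024   0.0014  0.0467] w [ -8.81  44.45 -21.29] dist 0.052 ang 50.1
```

Request:
{"fn": "drive_tool", "kwargs": {"deltas": [{"dx": -0.004,"dy": 0,"dz": 0.004,"wx": -1.3,"wy": 6.4,"wz": -3},{"dx": -0.007,"dy": 0,"dz": 0.01,"wx": -2.5,"wy": 12.7,"wz": -6.1},{"dx": -0.01,"dy": 0.0005,"dz": 0.018,"wx": -3.8,"wy": 19,"wz": -9.1},{"dx": -0.014,"dy": 0.001,"dz": 0.026,"wx": -5,"wy": 25.4,"wz": -12.2},{"dx": -0.018,"dy": 0.001,"dz": 0.034,"wx": -6.3,"wy": 31.8,"wz": -15.2},{"dx": -0.021,"dy": 0.001,"dz": 0.041,"wx": -7.6,"wy": 38.1,"wz": -18.3},{"dx": -0.024,"dy": 0.0014,"dz": 0.0467,"wx": -8.8,"wy": 44.5,"wz": -21.3},{"dx": -0.024,"dy": 0.0014,"dz": 0.0467,"wx": -8.8,"wy": 44.5,"wz": -21.3},{"dx": -0.024,"dy": 0.0014,"dz": 0.0467,"wx": -8.8,"wy": 44.5,"wz": -21.3},{"dx": -0.024,"dy": 0.0014,"dz": 0.0467,"wx": -8.8,"wy": 44.5,"wz": -21.3}], "gripper": 0.8}}

```text
time_s: 15.9
tcp_pos: [0.4479, 0.0284, 0.1004]
ee_rot: [[0.308, -0.951, -0.001], [-0.951, -0.308, -0.0], [-0.0, 0.001, -1.0]]
wrist_force: [0.8, 0.2, 0.2]
gripper_width: 0.796
```

Run:
```python
from h import *
np.set_printoptions(precision=4,suppress=True)
applied([-.024,.0014,.0467],[-8.8,44.5,-21.3]);print(load())
s=r.sense(); print(s['time_s'],s['tcp_pos'],s['ee_rot'],s['joints'])
im=snap('wrist','w9.png')
t=snap('top','t9.png')
hsv=cv2.cvtColor(im,cv2.COLOR_RGB2HSV); m=((hsv[:,:,0]>100)&(hsv[:,:,0]<130)&(hsv[:,:,1]>130)).astype(np.uint8)
n,l,st,c=cv2.connectedComponentsWithStats(m)
for i in range(1,n):
    if st[i,4]>300: print(st[i],c[i])
```

```text
(array([0.4485, 0.029 , 0.101 ]), array([[ 0.3091, -0.951 ,  0.0004],
       [-0.951 , -0.3091, -0.0009],
       [ 0.0009, -0.0001, -1.    ]]))
15.9 [0.4479 0.0284 0.1004] [[ 0.308  -0.9514 -0.0008]
 [-0.9514 -0.308  -0.0001]
 [-0.0001  0.0008 -1.    ]] [ 24.4817   9.8006 -30.1073  -0.0166 -50.1377  -6.5324]
[ 284  191   67   62 3215] [317.2411 221.9219]
```

View pics/w9.png

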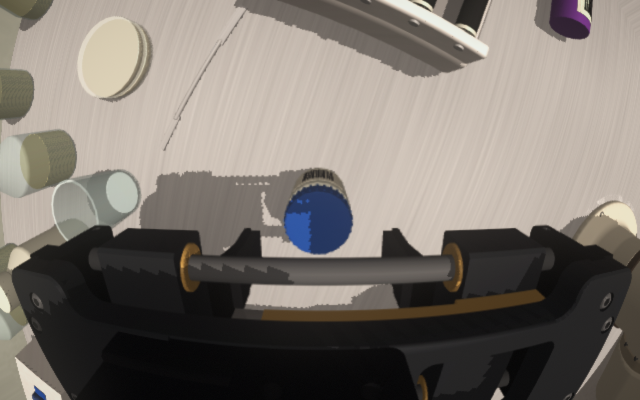

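Run:
```python
from h import *
np.set_printoptions(precision=4,suppress=True)
s=r.sense()
im=cv2.imread('pics/w9.png'); cv2.imwrite('pics/w9c.png',cv2.resize(im[160:260,270:370],None,fx=6,fy=6,interpolation=cv2.INTER_CUBIC))
for v in (253,221,189): print(v,wonz(318.3,v,.095,s))
print(wproj([.4485,.0285,.095],s),wproj([.4485,.0285,.0],s))
t=cv2.imread('pics/t9.png'); cv2.imwrite('pics/t9c.png',cv2.resize(t[180:250,260:350],None,fx=7,fy=7,interpolation=cv2.INTER_CUBIC))
```

```text
253 [0.4433 0.0525 0.095 ]
221 [0.4508 0.0287 0.095 ]
189 [0.4579 0.0065 0.095 ]
(np.float64(321.5112660893408), np.float64(221.7497870328772)) (np.float64(321.41139434834355), np.float64(190.67521286650242))
```

View pics/w9c.png

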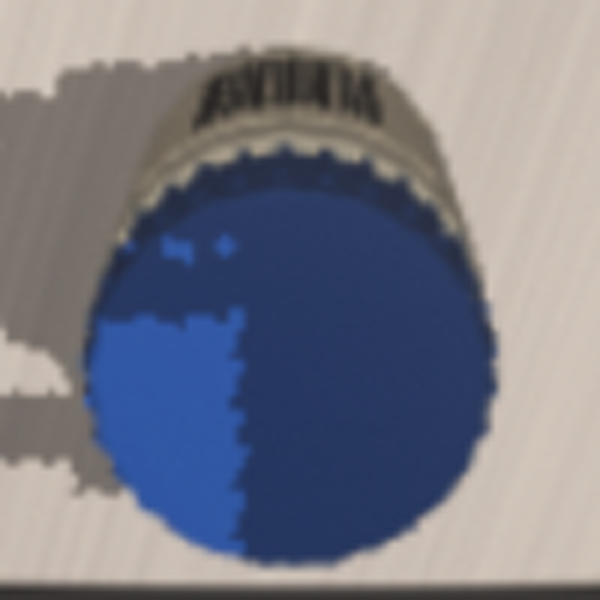

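The lid centre is at about (318.5,222) and the barcode faces straight up in the image, so its heading is about -70.5°, as predicted. Correcting 2 mm sideways and descending around the jar.

Request:
{"fn": "drive_tool", "kwargs": {"deltas": [{"dx": 0.0006,"dy": -0.002,"dz": 0.015,"wx": 0,"wy": 0,"wz": 0},{"dx": 0.0006,"dy": -0.002,"dz": 0.035,"wx": 0,"wy": 0,"wz": 0},{"dx": 0.0006,"dy": -0.002,"dz": 0.055,"wx": 0,"wy": 0,"wz": 0},{"dx": 0.0006,"dy": -0.002,"dz": 0.075,"wx": 0,"wy": 0,"wz": 0},{"dx": 0.0006,"dy": -0.002,"dz": 0.088,"wx": 0,"wy": 0,"wz": 0},{"dx": 0.0006,"dy": -0.002,"dz": 0.095,"wx": 0,"wy": 0,"wz": 0},{"dx": 0.0006,"dy": -0.002,"dz": 0.095,"wx": 0,"wy": 0,"wz": 0}]}}

```text
time_s: 16.7
tcp_pos: [0.45, 0.0275, 0.0051]
ee_rot: [[0.307, -0.952, -0.001], [-0.952, -0.307, -0.001], [0.001, 0.002, -1.0]]
wrist_force: [-0.1, -0.0, 0.4]
gripper_width: 0.798
```

Request:
{"fn": "drive_tool", "kwargs": {"deltas": [{"dx": 0,"dy": 0,"dz": 0,"wx": 0,"wy": 0,"wz": 0},{"dx": 0,"dy": 0,"dz": 0,"wx": 0,"wy": 0,"wz": 0},{"dx": 0,"dy": 0,"dz": 0,"wx": 0,"wy": 0,"wz": 0},{"dx": 0,"dy": 0,"dz": 0,"wx": 0,"wy": 0,"wz": 0},{"dx": 0,"dy": 0,"dz": 0,"wx": 0,"wy": 0,"wz": 0},{"dx": 0,"dy": 0,"dz": 0,"wx": 0,"wy": 0,"wz": 0}], "gripper": 0.4}}

```text
time_s: 17.3
tcp_pos: [0.4508, 0.0287, 0.0064]
ee_rot: [[0.31, -0.951, 0.001], [-0.951, -0.31, -0.001], [0.001, -0.001, -1.0]]
wrist_force: [-1.2, -0.4, 5.0]
gripper_width: 0.589
```

Run:
```python
from h import *
np.set_printoptions(precision=4,suppress=True)
applied([.0006,-.002,.095]);print(load()[0])
s=r.sense(); print(s['time_s'],s['tcp_pos'],s['wrist_force'],s['gripper_width']*87)
snap('wrist','w10.png')
```

```text
[0.4506 0.029  0.006 ]
17.3 [0.4508 0.0287 0.0064] [-1.2402 -0.3553  5.0332] 51.20591838294258
```

View pics/w10.png

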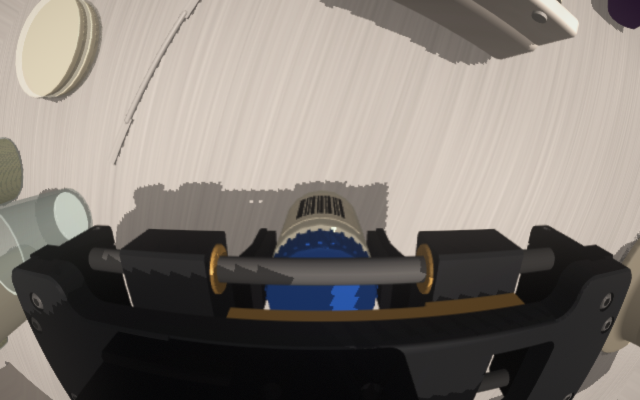

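Gripped at 51 mm, the same as before. The barcode sits at col 322, in line with tool x. Lifting, then carrying to above the pan.

Request:
{"fn": "drive_tool", "kwargs": {"deltas": [{"dx": 0,"dy": 0,"dz": -0.005,"wx": 0,"wy": 0,"wz": 0},{"dx": 0,"dy": 0,"dz": -0.02,"wx": 0,"wy": 0,"wz": 0},{"dx": 0,"dy": 0,"dz": -0.045,"wx": 0,"wy": 0,"wz": 0},{"dx": 0,"dy": 0,"dz": -0.075,"wx": 0,"wy": 0,"wz": 0},{"dx": 0,"dy": 0,"dz": -0.105,"wx": 0,"wy": 0,"wz": 0},{"dx": 0,"dy": 0,"dz": -0.125,"wx": 0,"wy": 0,"wz": 0},{"dx": 0,"dy": 0,"dz": -0.13,"wx": 0,"wy": 0,"wz": 0},{"dx": 0,"dy": 0,"dz": -0.13,"wx": 0,"wy": 0,"wz": 0}]}}

```text
time_s: 18.15
tcp_pos: [0.4501, 0.0289, 0.1358]
ee_rot: [[0.309, -0.951, 0.001], [-0.951, -0.309, -0.0], [0.0, -0.001, -1.0]]
wrist_force: [0.2, 0.1, -2.0]
gripper_width: 0.593
```

Run:
```python
from h import *
np.set_printoptions(precision=4,suppress=True)
applied([0,0,-.13]);print(load()[0])
s=r.sense(); print(s['time_s'],s['tcp_pos'],s['wrist_force'],s['gripper_width']*87)
goto([.468,.266,.136],axes(15))
```

```text
[0.4505 0.0291 0.136 ]
18.15 [0.4501 0.0289 0.1358] [ 0.2133  0.0919 -2.0339] 51.5939408493147
d [-0.2199 -0.0898 -0.0002] w [  0.04  -0.05 -86.99] dist 0.238 ang 87.0
```

Request:
{"fn": "drive_tool", "kwargs": {"deltas": [{"dx": -0.01,"dy": -0.004,"dz": 0,"wx": 0,"wy": 0,"wz": -3},{"dx": -0.028,"dy": -0.011,"dz": 0,"wx": 0,"wy": 0,"wz": -10},{"dx": -0.046,"dy": -0.019,"dz": 0,"wx": 0,"wy": 0,"wz": -18},{"dx": -0.065,"dy": -0.027,"dz": 0,"wx": 0,"wy": 0,"wz": -26},{"dx": -0.085,"dy": -0.035,"dz": 0,"wx": 0,"wy": 0,"wz": -34},{"dx": -0.105,"dy": -0.043,"dz": 0,"wx": 0,"wy": 0,"wz": -42},{"dx": -0.125,"dy": -0.051,"dz": 0,"wx": 0,"wy": 0,"wz": -50},{"dx": -0.145,"dy": -0.059,"dz": 0,"wx": 0,"wy": 0,"wz": -58},{"dx": -0.165,"dy": -0.067,"dz": 0,"wx": 0,"wy": 0,"wz": -66},{"dx": -0.185,"dy": -0.076,"dz": 0,"wx": 0,"wy": 0,"wz": -74},{"dx": -0.203,"dy": -0.083,"dz": 0,"wx": 0,"wy": 0,"wz": -81},{"dx": -0.215,"dy": -0.088,"dz": 0,"wx": 0,"wy": 0,"wz": -85},{"dx": -0.22,"dy": -0.09,"dz": 0,"wx": 0,"wy": 0,"wz": -87},{"dx": -0.22,"dy": -0.09,"dz": 0,"wx": 0,"wy": 0,"wz": -87},{"dx": -0.22,"dy": -0.09,"dz": 0,"wx": 0,"wy": 0,"wz": -87},{"dx": -0.22,"dy": -0.09,"dz": 0,"wx": 0,"wy": 0,"wz": -87}]}}

```text
time_s: 19.75
tcp_pos: [0.4676, 0.2649, 0.1352]
ee_rot: [[0.966, 0.258, -0.0], [0.258, -0.966, -0.001], [-0.001, 0.001, -1.0]]
wrist_force: [0.1, -0.9, -0.5]
gripper_width: 0.592
```

Run:
```python
from h import *
np.set_printoptions(precision=4,suppress=True)
applied([-.22,-.09,0],[0,0,-87]);print(load())
s=r.sense(); print(s['time_s'],s['tcp_pos'],s['ee_rot'][:,0],s['wrist_force'],s['gripper_width']*87,s['joints'])
snap('wrist','w11.png')
im=snap('scene','s11.png'); cv2.imwrite('pics/s11c.png',cv2.resize(im[80:230,320:480,::-1],None,fx=4,fy=4,interpolation=cv2.INTER_CUBIC))
```

```text
(array([0.4681, 0.2662, 0.1358]), array([[ 0.9659,  0.2589,  0.0004],
       [ 0.2589, -0.9659, -0.0009],
       [ 0.0002,  0.0009, -1.    ]]))
19.75 [0.4676 0.2649 0.1352] [ 0.9662  0.2576 -0.0007] [ 0.0937 -0.8572 -0.5255] 51.53029690879958 [ 46.8568  15.9348 -15.8916   0.0508 -58.2496  58.0457]
```

View pics/w11.png

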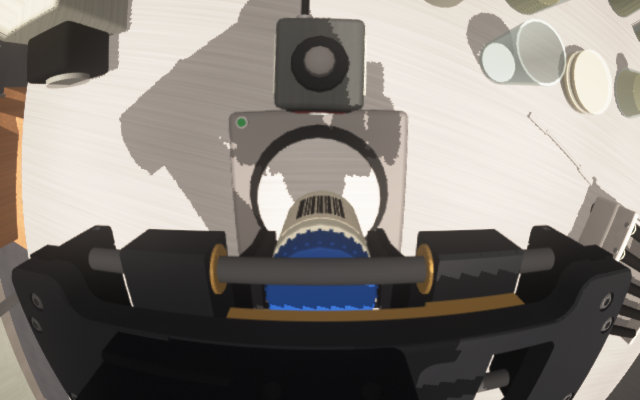

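View pics/s11c.png

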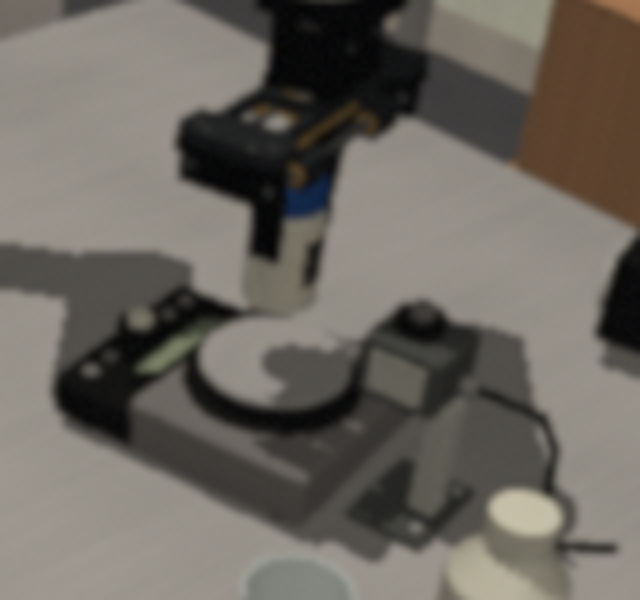

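The wrist view shows the barcode (col 322), pan (cols 250–388, mid 319), window face and trigger (319,61) all in one line. Refining the pan centre and trigger from this view.

Run:
```python
from h import *
np.set_printoptions(precision=4,suppress=True)
s=r.sense()
print('trigger',wonz(319,61.5,.165,s))
im=cv2.imread('pics/w11.png'); cv2.imwrite('pics/w11c.png',cv2.resize(im[100:260,230:410],None,fx=4,fy=3.7,interpolation=cv2.INTER_CUBIC))
# window at bottom of reader face
print('face bottom ends',wonz(275,105,.1,s),wonz(366,106,.1,s))
```

```text
trigger [0.5679 0.2928 0.165 ]
face bottom ends [0.5386 0.32   0.1   ] [0.5556 0.2529 0.1   ]
```

View pics/w11c.png

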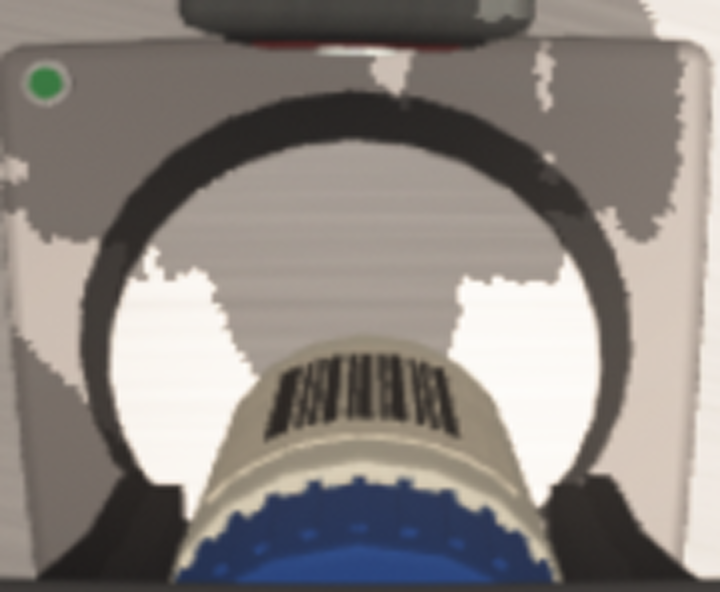

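Run:
```python
from h import *
np.set_printoptions(precision=4,suppress=True)
s=r.sense()
P=np.array([wonz(230+x/4-.4,100+y/3.7-.4,.075,s) for x,y in ((112,360),(600,360),(357,138),(233,175),(480,172),(150,245),(563,245),(140,460),(580,455))])
A=np.c_[2*P[:,:2],np.ones(len(P))]; q=np.linalg.lstsq(A,(P[:,:2]**2).sum(1),rcond=None)[0]
print('pan',q[:2],np.sqrt(q[2]+q[0]**2+q[1]**2)); c=q[:2]
print(np.linalg.norm(P[:,:2]-c,axis=1))
w=wonz(230+360/4,100+47/3.7,.103,s); print('win low edge',w,np.degrees(np.arctan2(w[1]-c[1],w[0]-c[0])),np.linalg.norm(w[:2]-c))
```

```text
pan [0.4681 0.267 ] 0.054317738710263894
[0.0545 0.0539 0.0552 0.0537 0.0542 0.0542 0.054  0.0542 0.0547]
win low edge [0.5411 0.2852 0.103 ] 14.044967208160708 0.07526113539442089
```

Request:
{"fn": "drive_tool", "kwargs": {"deltas": [{"dx": 0,"dy": -0.001,"dz": 0.01,"wx": 0,"wy": 0,"wz": 0},{"dx": 0,"dy": -0.001,"dz": 0.025,"wx": 0,"wy": 0,"wz": 0},{"dx": 0,"dy": -0.001,"dz": 0.038,"wx": 0,"wy": 0,"wz": 0},{"dx": 0,"dy": -0.001,"dz": 0.046,"wx": 0,"wy": 0,"wz": 0},{"dx": 0,"dy": -0.001,"dz": 0.05,"wx": 0,"wy": 0,"wz": 0},{"dx": 0,"dy": -0.001,"dz": 0.052,"wx": 0,"wy": 0,"wz": 0},{"dx": 0,"dy": -0.001,"dz": 0.053,"wx": 0,"wy": 0,"wz": 0},{"dx": 0,"dy": -0.001,"dz": 0.053,"wx": 0,"wy": 0,"wz": 0}]}}

```text
time_s: 20.65
tcp_pos: [0.4679, 0.2669, 0.0829]
ee_rot: [[0.966, 0.259, 0.001], [0.259, -0.966, -0.0], [0.001, 0.001, -1.0]]
wrist_force: [-0.1, -0.1, -1.3]
gripper_width: 0.593
```

Request:
{"fn": "drive_tool", "kwargs": {"deltas": [{"dx": 0,"dy": 0,"dz": 0.0005,"wx": 0,"wy": 0,"wz": 0},{"dx": 0,"dy": 0,"dz": 0.001,"wx": 0,"wy": 0,"wz": 0},{"dx": 0,"dy": 0,"dz": 0.001,"wx": 0,"wy": 0,"wz": 0}]}}

```text
time_s: 20.95
tcp_pos: [0.4677, 0.2667, 0.0817]
ee_rot: [[0.966, 0.259, 0.001], [0.259, -0.966, -0.001], [0.0, 0.001, -1.0]]
wrist_force: [-0.1, -0.7, -1.4]
gripper_width: 0.591
```

Request:
{"fn": "drive_tool", "kwargs": {"deltas": [{"dx": 0,"dy": 0,"dz": 0.0005,"wx": 0,"wy": 0,"wz": 0},{"dx": 0,"dy": 0,"dz": 0.001,"wx": 0,"wy": 0,"wz": 0},{"dx": 0,"dy": 0,"dz": 0.001,"wx": 0,"wy": 0,"wz": 0}]}}

```text
time_s: 21.25
tcp_pos: [0.468, 0.2668, 0.0815]
ee_rot: [[0.966, 0.259, 0.001], [0.259, -0.966, -0.001], [0.001, 0.001, -1.0]]
wrist_force: [-2.0, -1.8, 5.0]
gripper_width: 0.59
```

Gentle contact at the expected height. Easing off, releasing, then rising.

Request:
{"fn": "drive_tool", "kwargs": {"deltas": [{"dx": 0,"dy": 0,"dz": -0.0005,"wx": 0,"wy": 0,"wz": 0},{"dx": 0,"dy": 0,"dz": -0.0006,"wx": 0,"wy": 0,"wz": 0}]}}

```text
time_s: 21.45
tcp_pos: [0.4679, 0.2668, 0.0815]
ee_rot: [[0.966, 0.259, 0.001], [0.259, -0.966, -0.001], [0.001, 0.001, -1.0]]
wrist_force: [-0.9, 0.5, 3.7]
gripper_width: 0.588
```

Request:
{"fn": "drive_tool", "kwargs": {"deltas": [{"dx": 0,"dy": 0,"dz": 0,"wx": 0,"wy": 0,"wz": 0},{"dx": 0,"dy": 0,"dz": 0,"wx": 0,"wy": 0,"wz": 0},{"dx": 0,"dy": 0,"dz": 0,"wx": 0,"wy": 0,"wz": 0},{"dx": 0,"dy": 0,"dz": 0,"wx": 0,"wy": 0,"wz": 0}], "gripper": 0.8}}

```text
time_s: 21.85
tcp_pos: [0.4677, 0.2666, 0.0809]
ee_rot: [[0.966, 0.259, 0.0], [0.259, -0.966, -0.001], [-0.0, 0.001, -1.0]]
wrist_force: [-0.8, 0.4, -0.0]
gripper_width: 0.779
```

Request:
{"fn": "drive_tool", "kwargs": {"deltas": [{"dx": 0,"dy": 0,"dz": -0.01,"wx": 0,"wy": 0,"wz": 0},{"dx": 0,"dy": 0,"dz": -0.03,"wx": 0,"wy": 0,"wz": 0},{"dx": 0,"dy": 0,"dz": -0.06,"wx": 0,"wy": 0,"wz": 0},{"dx": 0,"dy": 0,"dz": -0.09,"wx": 0,"wy": 0,"wz": 0},{"dx": 0,"dy": 0,"dz": -0.12,"wx": 0,"wy": 0,"wz": 0},{"dx": 0,"dy": 0,"dz": -0.15,"wx": 0,"wy": 0,"wz": 0},{"dx": 0,"dy": 0,"dz": -0.15,"wx": 0,"wy": 0,"wz": 0},{"dx": 0,"dy": 0,"dz": -0.15,"wx": 0,"wy": 0,"wz": 0}]}}

```text
time_s: 22.65
tcp_pos: [0.4677, 0.267, 0.2322]
ee_rot: [[0.966, 0.259, 0.002], [0.259, -0.966, 0.001], [0.002, -0.001, -1.0]]
wrist_force: [0.0, -0.9, -0.4]
gripper_width: 0.802
```

Run:
```python
from h import *
np.set_printoptions(precision=4,suppress=True)
applied([0,-.001,.053+.002-.0006-.15]);print(load())
s=r.sense(); print(s['time_s'],s['tcp_pos'],s['gripper_width'])
snap('wrist','w12.png')
im=snap('scene','s12.png'); cv2.imwrite('pics/s12c.png',cv2.resize(im[100:230,320:480,::-1],None,fx=4.5,fy=4.5,interpolation=cv2.INTER_CUBIC))
```

```text
(array([0.4678, 0.2672, 0.2314]), array([[ 0.9659,  0.2589,  0.0004],
       [ 0.2589, -0.9659, -0.0009],
       [ 0.0002,  0.0009, -1.    ]]))
22.65 [0.4677 0.267  0.2322] 0.8017850988947028
```

View pics/w12.png

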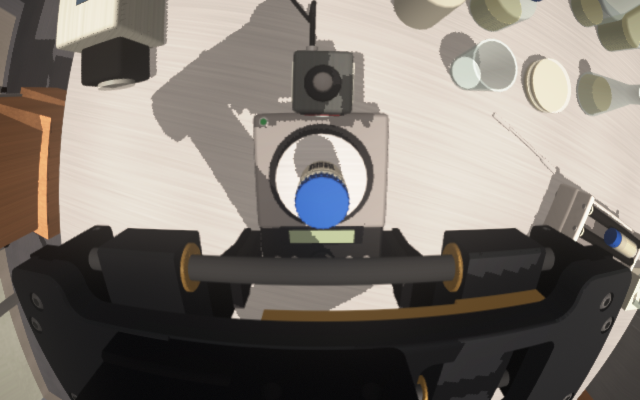

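View pics/s12c.png

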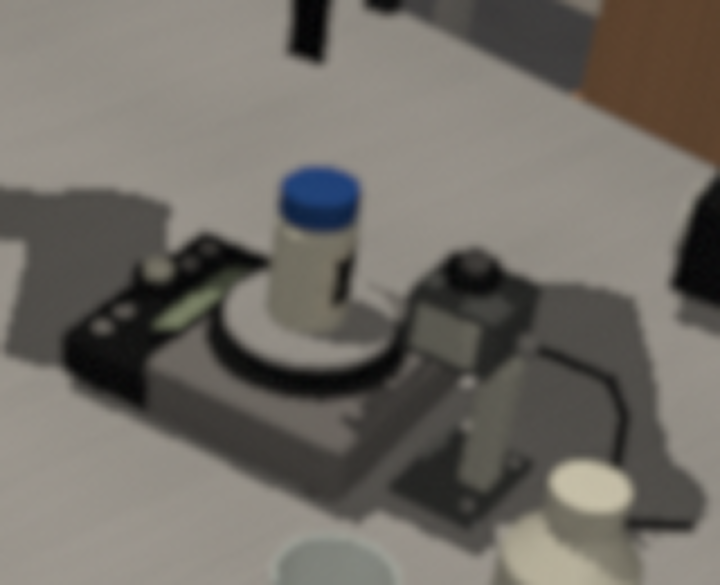

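The jar stands upright on the pan with the barcode towards the window. Lid at (322,201), trigger at (322,82). Measuring the centring and the trigger.

Run:
```python
from h import *
np.set_printoptions(precision=4,suppress=True)
s=r.sense()
im=cv2.imread('pics/w12.png'); cv2.imwrite('pics/w12c.png',cv2.resize(im[40:240,250:395],None,fx=4,fy=3,interpolation=cv2.INTER_CUBIC))
hsv=cv2.cvtColor(im,cv2.COLOR_BGR2HSV); m=((hsv[:,:,0]>100)&(hsv[:,:,0]<130)&(hsv[:,:,1]>130)).astype(np.uint8); m[:,:280]=0;m[:,370:]=0
n,l,st,c=cv2.connectedComponentsWithStats(m); i=1+np.argmax(st[1:,4]); x,y,w,h,_=st[i]; print(st[i],c[i])
print('lid',wonz(x+w/2-.5,y+h-1-w/2,.170,s)); print('trigger',wonz(322.3,82,.165,s))
```

```text
[ 296  175   53   54 2238] [321.6595 201.8391]
lid [0.4667 0.2652 0.17  ]
trigger [0.5669 0.2917 0.165 ]
```

View pics/w12c.png

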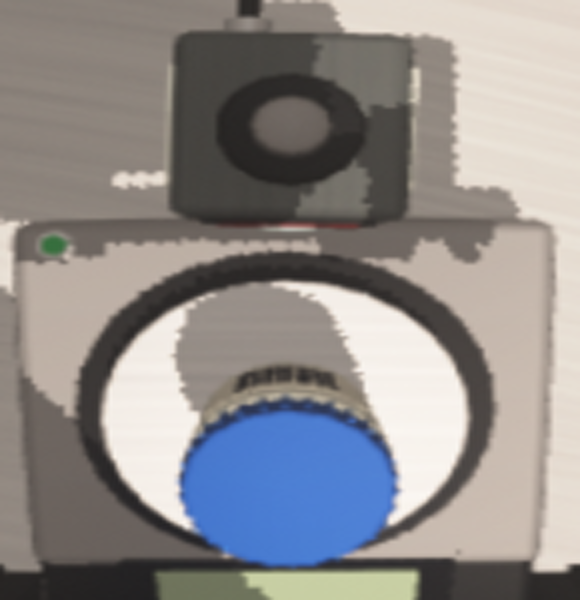

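Request:
{"fn": "drive_tool", "kwargs": {"deltas": [{"dx": 0.02,"dy": 0.0005,"dz": 0,"wx": 0,"wy": 0,"wz": 0},{"dx": 0.045,"dy": 0.001,"dz": 0.01,"wx": 0,"wy": 0,"wz": 0},{"dx": 0.07,"dy": 0.002,"dz": 0.03,"wx": 0,"wy": 0,"wz": 0},{"dx": 0.09,"dy": 0.0025,"dz": 0.05,"wx": 0,"wy": 0,"wz": 0},{"dx": 0.103,"dy": 0.0025,"dz": 0.066,"wx": 0,"wy": 0,"wz": 0},{"dx": 0.103,"dy": 0.0025,"dz": 0.066,"wx": 0,"wy": 0,"wz": 0},{"dx": 0.103,"dy": 0.0025,"dz": 0.066,"wx": 0,"wy": 0,"wz": 0},{"dx": 0.103,"dy": 0.0025,"dz": 0.066,"wx": 0,"wy": 0,"wz": 0},{"dx": 0.103,"dy": 0.0025,"dz": 0.066,"wx": 0,"wy": 0,"wz": 0},{"dx": 0.103,"dy": 0.0025,"dz": 0.066,"wx": 0,"wy": 0,"wz": 0}], "gripper": 0}}

```text
time_s: 23.75
tcp_pos: [0.5677, 0.2912, 0.1665]
ee_rot: [[0.966, 0.259, 0.002], [0.259, -0.966, 0.0], [0.002, 0.0, -1.0]]
wrist_force: [-0.9, -0.1, -0.3]
gripper_width: 0.021
```

Run:
```python
from h import *
np.set_printoptions(precision=4,suppress=True)
applied([.103,.0025,.066]);print(load()[0])
s=r.sense(); print(s['time_s'],s['tcp_pos'],s['gripper_width'])
im=snap('scene','s13.png'); p=np.array(s['tcp_pos']); print(proj('scene',p+[0,0,.039]),proj('scene',[p[0],p[1],.165]))
cv2.imwrite('pics/s13c.png',cv2.resize(im[110:190,380:480,::-1],None,fx=7,fy=7,interpolation=cv2.INTER_CUBIC))
w=snap('wrist','w13.png'); cv2.imwrite('pics/w13c.png',cv2.resize(w[150:270,240:400,::-1],None,fx=4,fy=4,interpolation=cv2.INTER_CUBIC)); print(wproj([p[0],p[1],.165],s))
```

```text
[0.568  0.2914 0.1654]
23.75 [0.5677 0.2912 0.1665] 0.021117188548152366
[427.7457 141.7341] [425.1462 155.115 ]
(np.float64(320.84213238062), np.float64(223.2950343036701))
```

View pics/s13c.png

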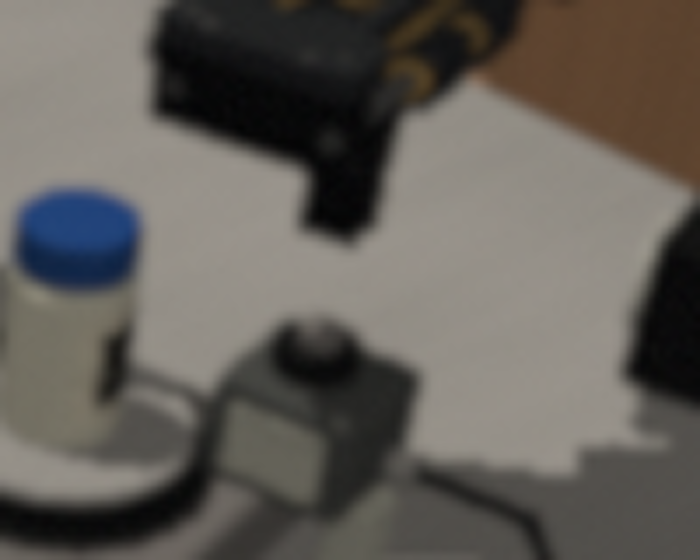

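View pics/w13c.png

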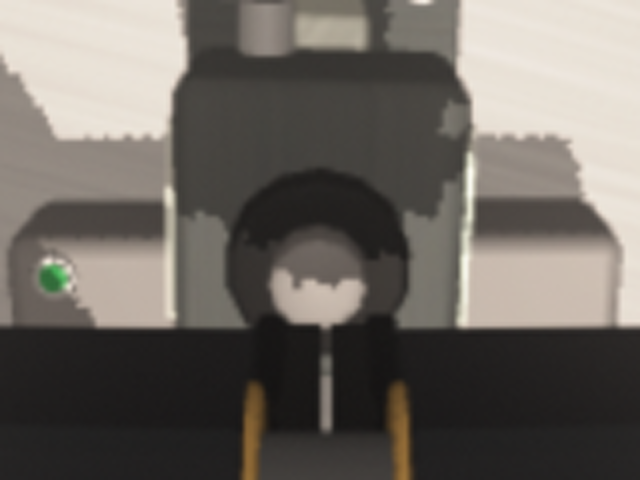

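The button centre sits about 3 mm further along tool x than my aim: wrist (319,219) against aim (321,223), and the scene and top views agree. I'll shift by that and press.

Request:
{"fn": "drive_tool", "kwargs": {"deltas": [{"dx": 0.003,"dy": -0.0003,"dz": 0.01,"wx": 0,"wy": 0,"wz": 0},{"dx": 0.003,"dy": -0.0003,"dz": 0.024,"wx": 0,"wy": 0,"wz": 0},{"dx": 0.003,"dy": -0.0003,"dz": 0.032,"wx": 0,"wy": 0,"wz": 0},{"dx": 0.003,"dy": -0.0003,"dz": 0.036,"wx": 0,"wy": 0,"wz": 0},{"dx": 0.003,"dy": -0.0003,"dz": 0.038,"wx": 0,"wy": 0,"wz": 0},{"dx": 0.003,"dy": -0.0003,"dz": 0.038,"wx": 0,"wy": 0,"wz": 0}]}}

```text
time_s: 24.45
tcp_pos: [0.5707, 0.2921, 0.1271]
ee_rot: [[0.966, 0.259, 0.0], [0.259, -0.966, -0.001], [0.0, 0.001, -1.0]]
wrist_force: [-0.4, -0.5, -0.2]
gripper_width: 0.006
```

Request:
{"fn": "drive_tool", "kwargs": {"deltas": [{"dx": 0,"dy": 0,"dz": 0.001,"wx": 0,"wy": 0,"wz": 0},{"dx": 0,"dy": 0,"dz": 0.002,"wx": 0,"wy": 0,"wz": 0},{"dx": 0,"dy": 0,"dz": 0.003,"wx": 0,"wy": 0,"wz": 0},{"dx": 0,"dy": 0,"dz": 0.004,"wx": 0,"wy": 0,"wz": 0},{"dx": 0,"dy": 0,"dz": 0.004,"wx": 0,"wy": 0,"wz": 0}]}}

```text
time_s: 24.95
tcp_pos: [0.5709, 0.2922, 0.1237]
ee_rot: [[0.966, 0.259, 0.001], [0.259, -0.966, -0.0], [0.001, 0.001, -1.0]]
wrist_force: [-0.3, -1.2, 2.4]
gripper_width: 0.004
```

Request:
{"fn": "drive_tool", "kwargs": {"deltas": [{"dx": 0,"dy": 0,"dz": 0.001,"wx": 0,"wy": 0,"wz": 0},{"dx": 0,"dy": 0,"dz": 0.0015,"wx": 0,"wy": 0,"wz": 0},{"dx": 0,"dy": 0,"dz": 0.0015,"wx": 0,"wy": 0,"wz": 0}]}}

```text
time_s: 25.25
tcp_pos: [0.5709, 0.2923, 0.1221]
ee_rot: [[0.966, 0.259, 0.001], [0.259, -0.966, -0.0], [0.001, 0.001, -1.0]]
wrist_force: [-0.9, 0.7, 2.9]
gripper_width: 0.011
```

Request:
{"fn": "drive_tool", "kwargs": {"deltas": [{"dx": 0,"dy": 0,"dz": 0.001,"wx": 0,"wy": 0,"wz": 0},{"dx": 0,"dy": 0,"dz": 0.001,"wx": 0,"wy": 0,"wz": 0}]}}

```text
time_s: 25.45
tcp_pos: [0.571, 0.2922, 0.1216]
ee_rot: [[0.966, 0.259, 0.002], [0.259, -0.966, -0.0], [0.001, 0.001, -1.0]]
wrist_force: [-1.1, 0.7, 6.6]
gripper_width: 0.004
```

Request:
{"fn": "drive_tool", "kwargs": {"deltas": [{"dx": 0,"dy": 0,"dz": 0.001,"wx": 0,"wy": 0,"wz": 0},{"dx": 0,"dy": 0,"dz": 0.001,"wx": 0,"wy": 0,"wz": 0}]}}

```text
time_s: 25.65
tcp_pos: [0.571, 0.2922, 0.1216]
ee_rot: [[0.966, 0.26, 0.002], [0.26, -0.966, -0.0], [0.002, 0.001, -1.0]]
wrist_force: [-2.3, -0.4, 8.9]
gripper_width: 0.005
```

Bottomed out: z held at 0.1216 while the force rose to 9 N. Lifting off.

Request:
{"fn": "drive_tool", "kwargs": {"deltas": [{"dx": 0,"dy": 0,"dz": -0.008,"wx": 0,"wy": 0,"wz": 0},{"dx": 0,"dy": 0,"dz": -0.03,"wx": 0,"wy": 0,"wz": 0},{"dx": 0,"dy": 0,"dz": -0.07,"wx": 0,"wy": 0,"wz": 0},{"dx": 0,"dy": 0,"dz": -0.11,"wx": 0,"wy": 0,"wz": 0},{"dx": -0.03,"dy": 0,"dz": -0.14,"wx": 0,"wy": 0,"wz": 0},{"dx": -0.06,"dy": 0,"dz": -0.15,"wx": 0,"wy": 0,"wz": 0},{"dx": -0.09,"dy": 0,"dz": -0.15,"wx": 0,"wy": 0,"wz": 0},{"dx": -0.1,"dy": 0,"dz": -0.15,"wx": 0,"wy": 0,"wz": 0},{"dx": -0.1,"dy": 0,"dz": -0.15,"wx": 0,"wy": 0,"wz": 0},{"dx": -0.1,"dy": 0,"dz": -0.15,"wx": 0,"wy": 0,"wz": 0}]}}

```text
time_s: 26.65
tcp_pos: [0.4744, 0.2664, 0.2692]
ee_rot: [[0.966, 0.259, -0.0], [0.259, -0.966, -0.001], [-0.0, 0.001, -1.0]]
wrist_force: [0.6, 0.0, 0.4]
gripper_width: 0.002
```

Run:
```python
from h import *
np.set_printoptions(precision=4,suppress=True)
s=r.sense(); print(s['time_s'],s['tcp_pos'],s['wrist_force'])
im=snap('wrist','w14.png'); snap('scene','s14.png')
hsv=cv2.cvtColor(im,cv2.COLOR_RGB2HSV); m=((hsv[:,:,0]>100)&(hsv[:,:,0]<130)&(hsv[:,:,1]>130)).astype(np.uint8); m[:,:280]=0;m[:,370:]=0
n,l,st,c=cv2.connectedComponentsWithStats(m); i=1+np.argmax(st[1:,4]); x,y,w,h,_=st[i]; print(st[i])
print('lid',wonz(x+w/2-.5,y+h-1-w/2,.170,s))
```

```text
26.65 [0.4744 0.2664 0.2692] [0.636  0.0247 0.3731]
[ 296  174   47   49 1752]
lid [0.4661 0.266  0.17  ]
```

View pics/w14.png

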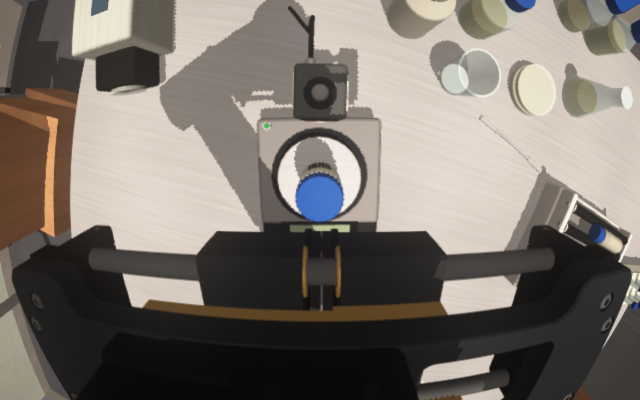

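View pics/s14.png

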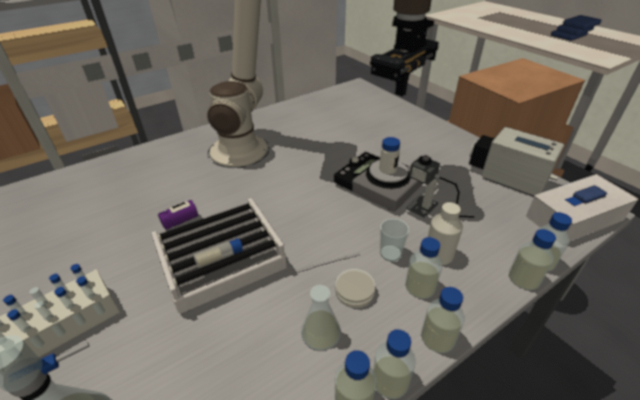

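The jar stands on the pan, about 2 mm off centre, with its barcode towards the reader. The arm is clear, and the vial, spatula, beaker, dishes and the other vessels are where they were. Handing in.

Run:
```python
from h import *
print(ticket.finish_job())
```

```text
the job is handed in; nothing more can be done
None
```

The job is handed in, done in the order asked, with about 27 s on the robot clock. `finish_job()` gave no verdict.

- **Tare:** I pressed the key fully home on the empty pan. It stopped moving as the force rose to about 15 N.
- **Moving the jar:** I lifted it off the rollers, stood it upright on the free strip, let go, and gripped it again from above. I then set it on the pan with about 5 N of contact.
- **Trigger:** I pressed it fully home with the jar standing there, reaching about 9 N.

**Last checks:**
- The jar is upright, about 2 mm from the pan centre.
- The barcode is aimed at the window to within a few degrees.
- The arm is clear of everything.
- The other vessels and the spatula look undisturbed.

**What disagreed:**
- **Finger length:** the fingers end about 39 mm short of the reported TCP. My first try at the tare key therefore stopped above it without touching. Camera views suggested about 35 mm and contact on the key gave 39 mm; I used 39 mm from then on.
- **Trigger position:** my estimates from the cameras differed by about 3 mm. I corrected the aim from a close view before pressing.
- **Refused move:** the first move call was rejected because it left out some keys. Nothing moved.

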